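# Lock the sleeve clamp with its T-toggle pin

### The arm

A 6-joint arm with a two-finger parallel gripper is mounted at the origin on a cart in front of the work surface, level with it; the furniture and walls round the work are solid. World frame = base frame: x ahead of the robot, y to its left, z up, the work surface at z = 0. Lengths are in m, angles in rad, forces in N, time in s.
With the tool pointing down it reaches from about 0.35 to 0.775 m from the base axis. Payload 7.3 kg.
Tool frame: the origin (TCP) lies between the finger pads; the fingertips stand robot.tcp_to_tips ahead of it and the grasp point (between the pads) lies 2 mm behind it (robot.tcp_to_tips is the distance from the TCP to the fingertips, in m); y points along the fingers, x is the direction in which the jaws open and shut, and the axes are right-handed (so a half turn about y gives the same grasp; the last joint's range is limited). The gripper opens to 92 mm and grips with 3 to 60 N. Pads are 19 mm wide; open, the fingers measure 130 mm over their backs; the gripper's body (75 mm by 190 mm) begins 47 mm behind the grasp point.
Start: joints at [1.127, 0.342, 1.524, -0, 1.275, -0.146], TCP at [0.154, 0.502, 0.213] pointing down, gripper open.
Joint ranges: [-2.53, 2.53], [-0.77, 2.02], [0.04, 2.7], [-1, 4.14], [0.28, 2.66], [-3.11, 3.11]. Speed limits (rad/s): [2.57, 2.57, 3.14, 3.14, 3.14, 3.14].

### API

Orientations are given as [roll, pitch, yaw] about the fixed x, y, z axes, in that order (R = Rz(yaw) Ry(pitch) Rx(roll)).
In Python, from cell import status, read_camera, get_calibration, robot gives the robot as it stands.
- The arm moves only by the shell command python3 -m creep 'ROWS' [FORCE]. ROWS is JSON, a list of rows, each an object of numbers: "dx", "dy", "dz": the shift along the tool's x, y, z in m; "rx", "ry", "rz": the turn, a rotation vector about the tool's x, y, z in rad; "gripper": the opening, from 0 (shut) to 1 (fully open). A call has 1 to 20 rows; each row is the pose to reach, as a shift and turn from the pose commanded when the call began, along the tool's axes at that moment; what a row does not reach only later rows make up. A row lasts 1/8 s, in which the tool goes at most 62.5 mm and 10.7 degrees, less where a joint would pass 70% of its speed; a pose out of reach is approached as far as the arm can. A call with a gripper value outside its range is refused whole. The fingers move at their own pace and stop on an object; FORCE is the grip in N (left out, the last holds). Time passes only in rows, so rows that repeat a pose let the fingers close. It gives the time, the measured TCP pose, the force and the opening at its end, in the units of the state.
- status.observe(): the state, without advancing time (a new reading comes with each control period).
- read_camera(name): name is "scene" or "side" or "wrist"; returns (picture, depth): 480x640x3 uint8, red, green, blue; 480x640 float32, m along the optical axis (not along the pixel's ray), 0 where there is no reading.
- get_calibration(name): a dict with "fx", "fy", "cx", "cy" (pixels), "xyz" and "rotation" of the camera in the world; the wrist camera has in their place "mount" (4x4, takes a point from camera to tool coordinates, whose origin is the TCP and whose axes are the tool frame's). Camera axes: x right, y down, z forward; pixel columns grow to the right and rows downward; lengths in m; the calibration is good to about 2 mm. The wrist camera is an equidistant fisheye: a pixel r from the principal point sees the ray r / f radians off the axis. A picture is of the moment at which its call begins: read the wrist's pose just before it. get_calibration takes no time and is no camera call.
- robot.hand_in(): hands the job in, once; it reports no verdict.
The state is a dict: "time": time; "qpos": joint angles; "qvel": joint speeds; "joint_efforts": joint torques, N m; "tool_pos": TCP position; "tool_rot": TCP orientation; "contact_force": force on the tool from outside, world axes, zero at the start; "torque": the same for the moment, N m; "opening": finger opening in m.
Only numpy, scipy, OpenCV 4.12 (cv2) and the standard library are available. Lean on these libraries where they do the work, as an engineer would, in place of code of your own. Each camera call takes 0.05 s, during which the arm holds its last target.

### The job

Take the red-handled T-toggle pin from its black stand and lock the sleeve clamp's strap with it: pass its cross-head down through the narrow slot in the clamp's steel cap, press on against the hidden spring until the head is below the catch (how deep differs each time: feel for it), and turn it a quarter turn clockwise, seen from above. Then ease off so that the spring lifts the head into its notches, and leave the pin standing there, locked. Be gentle: never push on the clamp with more than 30 N, and leave the tin, gauge, carton and tape roll where they are.

Things in the scene. Friction and masses are not known exactly. Their poses are not given: they have to be found in the camera images.
- toggle_grip (a point): centre of the T-toggle pin's red grip, an upright bar 46 mm long (x), 14 mm thick (y), 34 mm high (z up); pinch it across the 14 mm. Below it a 10 mm round steel stem, with a 16 mm collar close under the grip, and at the foot a cross-head lying the same way as the grip. Pin 96 mm tall, about 0.1 kg, the same when turned half round
- toggle_foot (a point): centre of the underside of the pin's steel cross-head, 79 mm below the grip centre, same axes. The head is 32 mm long (x), 10 mm wide (y), 10 mm high, its lowest 3 mm reduced to 29 x 7 mm; the collar's underside is 58 mm above the foot
- stand_slot (a point): centre of the slot's mouth in the top of the pin's black stand, fixed (64x60 mm block on a 90x74 mm foot plate, 45 mm high; yellow-rimmed slot 36 mm along x, 13 mm along y, 40 mm deep). The pin stands loosely upright in it, head down, grip along the slot
- jig_slot (a point): centre of the slot's mouth in the clamp's steel cap, level with the cap's face, 64 mm above the trolley; z up. Slot 38 mm along x, 13 mm along y, with a 3 mm lead-in at 45 degrees all round. It goes on down as a chute to a catch ledge whose underside is 18 to 32 mm below the face, different each time and unseen; the head can turn only when its top is below that
- jig_catch (a point): on the slot's axis inside the housing, 25 mm below the cap's face: the middle of the range of the ledge's underside, NOT its true height. A sprung plate meets the foot 2 mm below the ledge: 1 N at first, 1.5 N more per mm. The head is free to turn from 8 mm of travel (13 N; about 16 N is a good press); solid at 11 mm (17.5 N)
- jig_notch (a point): same point as jig_catch; the ledge's notches (13 mm wide, 4 mm deep, mouths bevelled to 19 mm) run along y. Clockwise (from above) the pressed head turns a quarter turn freely, with a hard stop about 20 degrees past it; the other way is blocked. When the press is eased the spring lifts the turned head into the notches, the foot then 6 mm below the ledge's underside
- jig: the sleeve clamp, fixed: grey base 100x180x8 mm, on it a 68x68 mm aluminium housing with the steel cap, and along +y from it a small sleeve lying in a black cradle under a dark steel strap level with the cap (hinge post 123 mm along +y, 67 mm high). Origin below the slot's centre at trolley level, axes as of the slot
- grease_tin: red grease tin, 72 mm across, 75 mm tall; a bystander; origin at the centre of its underside
- gauge: grey stepped plug gauge standing on its wide end, 48 mm across, 98 mm tall; a bystander; origin at the centre of its underside
- seal_box: small brown carton, 61x76x42 mm; a bystander; origin at the centre of its underside
- tape: yellow roll of tape lying flat, 100 mm across, 24 mm tall; a bystander; origin at the centre of its underside
There are look-alikes about, which are no part of the job. Of the things that look like the part that bears stand_slot, the smaller one is meant.

How it is judged:
By the outcome, as a careful person would: the job done as asked, in the order asked, and still so for the second after the job is handed in, with the robot touching nothing.
It also fails if it takes over 64 s, if anything falls off the work surface, if the arm or the gripper's body presses on something with over 40 N, if the wrist force passes 120 N, or if a joint passes its speed limit or range.

## Working session

There is one attempt and no reset: what is moved stays moved. The work goes in short steps, Python scripts to look and compute and a shell command to move; the robot and the scene stay as the last step left them, time stands still between calls to the robot, and variables do not carry over. Pictures are saved under pics/ and viewed, and the job is handed in when it is done.

```bash
ls; mkdir -p pics
cat > h.py <<'E'
import numpy as np,cv2
from cell import status, read_camera, get_calibration, robot
def save(n,img): cv2.imwrite('pics/'+n+'.png',cv2.cvtColor(img,cv2.COLOR_RGB2BGR))
E
python3 - <<'E'
from h import *
s=status.observe(); print(s, robot.tcp_to_tips)
for n in ['scene','side','wrist']:
    s=status.observe()
    p,d=read_camera(n); save(n+'0',p); np.savez('pics/'+n+'0.npz',p=p,d=d,pos=s['tool_pos'],rot=s['tool_rot'])
    print(n,get_calibration(n))
E
```

```text
pics
{'time': 0.0, 'qpos': array([ 1.12700578e+00,  3.42729336e-01,  1.52502396e+00, -4.86056594e-06,
        1.27537907e+00, -1.46006894e-01]), 'qvel': array([ 0.00110294, -0.00013976, -0.00206512, -0.00216168, -0.00032484,
        0.00082683]), 'joint_efforts': array([-3.45735258e-03, -4.31248856e+01, -2.44217670e+01,  7.14094844e-02,
        5.61678526e-02, -1.46672051e-04]), 'tool_pos': array([0.15383503, 0.50151067, 0.21233912]), 'tool_rot': array([-1.57057691e+00,  1.52400553e-03,  1.27301426e+00]), 'contact_force': array([-0.51027258, -0.83136422,  0.15750547]), 'torque': array([ 0.04465955, -0.01323249, -0.00459867]), 'opening': 0.09194002723192067} 0.017
scene {'fx': 454.52499381390993, 'fy': 454.52499381390993, 'cx': 316.280168506092, 'cy': 238.46961292174507, 'xyz': array([-0.09092961, -0.42106399,  0.80773347]), 'rotation': array([-2.34240047, -0.01843113, -0.97052808])}
side {'fx': 471.79868926683156, 'fy': 471.79868926683156, 'cx': 319.50132489076805, 'cy': 240.79187551942223, 'xyz': array([0.61132896, 1.01503918, 0.98803999]), 'rotation': array([-2.29910283,  0.01978942,  3.0451211 ])}
wrist {'fx': 371.64829954431775, 'fy': 371.64829954431775, 'cx': 318.12284116308143, 'cy': 237.20582224684765, 'mount': array([[ 9.99999770e-01, -6.34900572e-04,  2.38746447e-04,
        -1.30645994e-04],
       [-3.91052707e-04, -2.52028378e-01,  9.67719765e-01,
        -1.72510353e-01],
       [-5.54234953e-04, -9.67719636e-01, -2.52028568e-01,
         6.80780091e-02],
       [ 0.00000000e+00,  0.00000000e+00,  0.00000000e+00,
         1.00000000e+00]])}
```

View pics/scene0.png

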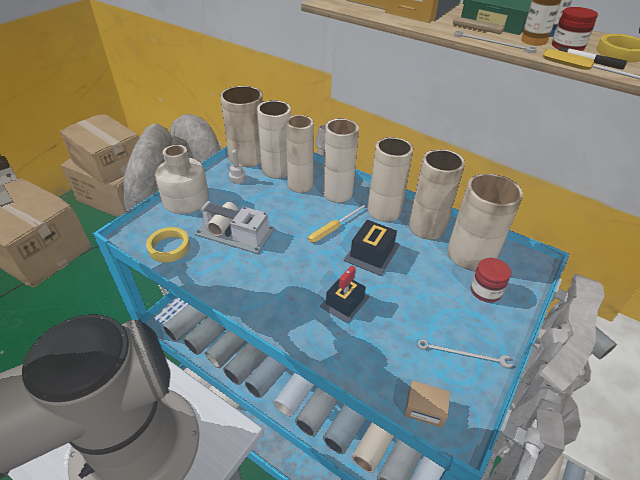

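View pics/side0.png

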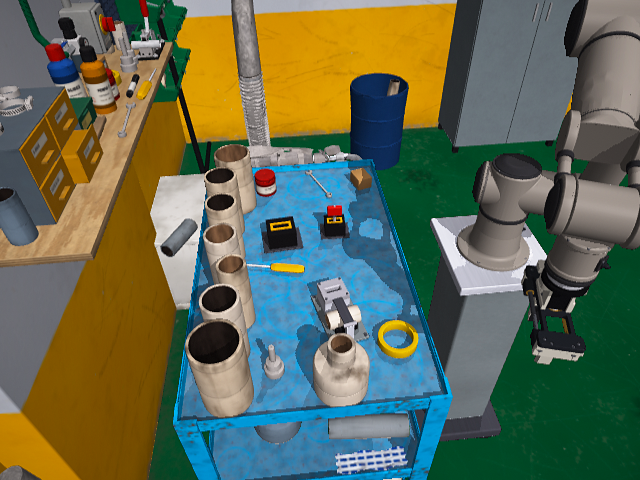

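View pics/wrist0.png

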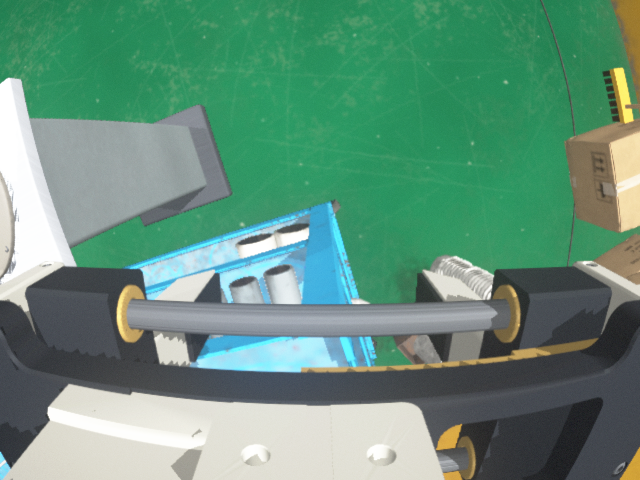

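Candidates in the scene view: a black block with the red grip at (347,280), and a larger empty black block at (374,243). Other red things are the tin at (491,275) and a jar on the shelf at (576,28). The pin is the grip at (347,280) in the smaller stand. The clamp is at (248,228). I'll check this in a close crop.

Run:
```python
import numpy as np,cv2
z=np.load('pics/scene0.npz')['p'];y=np.load('pics/side0.npz')['p']
def c(p,x0,y0,w,h): return cv2.resize(p[y0:y0+h,x0:x0+w],(400,300),interpolation=cv2.INTER_CUBIC)
o=np.vstack([np.hstack([c(z,310,245,80,60+15),c(z,190,190,92,69)]),np.hstack([c(y,305,190,72,54),c(y,300,265,92,69)])])
cv2.imwrite('pics/crop1.png',o[:,:,::-1])
```

```text
(no output)
```

View pics/crop1.png

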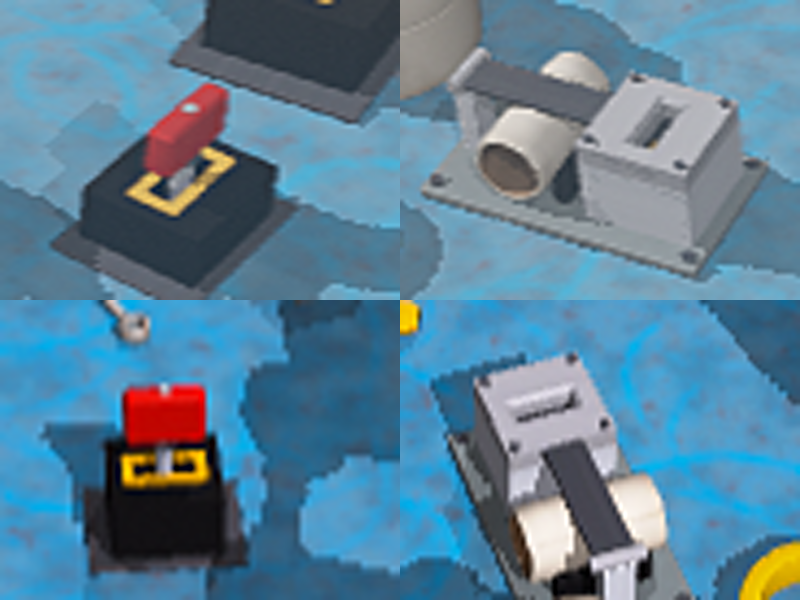

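The crop confirms the red-handled pin in the smaller stand, and shows the empty clamp slot. Next I'll measure both.

```bash
cat >> h.py <<'E'
from scipy.spatial.transform import Rotation as Ro
def rays(n,uv):
    c=get_calibration(n); uv=np.atleast_2d(uv).astype(float)
    d=np.c_[(uv[:,0]-c['cx'])/c['fx'],(uv[:,1]-c['cy'])/c['fy'],np.ones(len(uv))]
    return c['xyz'],d@Ro.from_euler('xyz',c['rotation']).as_matrix().T
def plane(n,uv,z):
    o,d=rays(n,uv); return o+d*((z-o[2])/d[:,2])[:,None]
def wrays(uv,pos,rot):
    c=get_calibration('wrist'); uv=np.atleast_2d(uv).astype(float)
    a=np.c_[uv[:,0]-c['cx'],uv[:,1]-c['cy']]; r=np.hypot(*a.T); th=r/c['fx']
    d=np.c_[a*(np.sin(th)/np.maximum(r,1e-9))[:,None],np.cos(th)]
    R=Ro.from_euler('xyz',rot).as_matrix(); M=c['mount']
    return pos+R@M[:3,3], d@(R@M[:3,:3]).T
def wplane(uv,z,pos,rot):
    o,d=wrays(uv,pos,rot); return o+d*((z-o[2])/d[:,2])[:,None]
def wproj(P,pos,rot):
    c=get_calibration('wrist');R=Ro.from_euler('xyz',rot).as_matrix(); M=c['mount']
    q=((np.atleast_2d(P)-pos)@R-M[:3,3])@M[:3,:3]
    r=np.hypot(q[:,0],q[:,1]); th=np.arctan2(r,q[:,2]); return np.c_[c['cx']+q[:,0]/r*th*c['fx'],c['cy']+q[:,1]/r*th*c['fx']]
E
python3 - <<'E'
from h import *
D={n:np.load(f'pics/{n}0.npz') for n in('scene','side')}
for n,box in (('scene',(330,255,365,305)),('side',(320,195,350,225))):
    p=D[n]['p'].astype(int);d=D[n]['d']; m=np.zeros(d.shape,bool); x0,y0,x1,y1=box
    m[y0:y1,x0:x1]=True; h=cv2.cvtColor(D[n]['p'],cv2.COLOR_RGB2HSV).astype(int)
    red=m&((h[...,0]<8)|(h[...,0]>172))&(h[...,1]>130)&(h[...,2]>90)
    yel=m&(h[...,0]>15)&(h[...,0]<35)&(h[...,1]>120)&(h[...,2]>120)
    for nm,k in(('red',red),('yel',yel)):
        v,u=np.nonzero(k); o,r=rays(n,np.c_[u,v]); P=o+r*d[v,u][:,None]
        print(n,nm,len(u),u.mean(),v.mean(),'med',np.median(P,0).round(4),'min',P.min(0).round(4),'max',P.max(0).round(4))
        if nm=='yel': Q=plane(n,np.c_[u,v],.045); print(cv2.minAreaRect((Q[:,:2]*1000).astype(np.float32)))
        else:
            T=P[P[:,2]>P[:,2].max()-.008]; print('top',len(T),cv2.minAreaRect((T[:,:2]*1000).astype(np.float32)))
    print(n, plane(n,{'scene':[[241.5,221.5]],'side':[[325,290]]}[n],.064))
# clamp slot corner guesses from crops: scene crop scale 400/92=4.35
s=np.array([[655,100],[675,108],[645,162],[625,153]],float); q=(s-[400,0])/4.348+[190,190]
print(plane('scene',q,.064))
s=np.array([[503,400],[575,388],[578,405],[508,418]],float); q=(s-[400,300])/4.348+[300,265]
print(plane('side',q,.064))
# cap corners scene
s=np.array([[627,75],[738,100],[690,182],[583,150]],float); q=(s-[400,0])/4.348+[190,190]; print(plane('scene',q,.064))
E
```

```text
scene red 186 346.51075268817203 277.36559139784947 med [ 0.4617 -0.1339  0.097 ] min [ 0.4469 -0.138   0.0712] max [ 0.4928 -0.1234  0.1042]
top 97 ((470.1414489746094, -131.43499755859375), (12.586897850036621, 45.48415756225586), 86.79335021972656)
scene yel 94 345.79787234042556 290.6595744680851 med [ 0.4614 -0.1361  0.0459] min [ 0.447  -0.1429  0.0336] max [ 0.4964 -0.1171  0.0714]
((472.40887451171875, -129.43605041503906), (25.565631866455078, 48.67431640625), 89.07433319091797)
scene [[0.49111026 0.18097216 0.064     ]]
side red 149 334.22147651006713 210.3221476510067 med [ 0.4735 -0.1272  0.0885] min [ 0.4518 -0.1569  0.0443] max [ 0.4955 -0.1203  0.1045]
top 41 ((473.04864501953125, -128.32064819335938), (42.6538200378418, 15.869306564331055), 3.2327468395233154)
side yel 61 334.4590163934426 220.08196721311475 med [ 0.471  -0.1273  0.0468] min [ 0.4483 -0.1469  0.0408] max [ 0.4966 -0.1159  0.0522]
((472.17889404296875, -132.71188354492188), (48.13239669799805, 26.958328247070312), 1.2248694896697998)
side [[0.53408593 0.17737509 0.064     ]]
[[0.52517681 0.18737616 0.064     ]
 [0.52648781 0.17366962 0.064     ]
 [0.48225559 0.15795314 0.064     ]
 [0.48142612 0.17173677 0.064     ]]
[[0.53678422 0.16989872 0.064     ]
 [0.49202057 0.16507682 0.064     ]
 [0.49202044 0.17917493 0.064     ]
 [0.53529721 0.18482847 0.064     ]]
[[0.53257653 0.21481188 0.064     ]
 [0.55267053 0.14898369 0.064     ]
 [0.48424799 0.12751738 0.064     ]
 [0.46980287 0.1922367  0.064     ]]
```

Run:
```python
from h import *
D=np.load('pics/scene0.npz'); d=D['d']
v,u=np.mgrid[60:300:1,150:560:1]; v=v.ravel();u=u.ravel()
o,r=rays('scene',np.c_[u,v]); P=o+r*d[v,u][:,None]
ok=(P[:,0]>.2)&(P[:,0]<.8)&(np.abs(P[:,1])<.6)&(P[:,2]>0.1)&(P[:,2]<.5);P=P[ok]
# coarse map max heights, 5cm
for x in np.arange(.2,.8,.05):
    print('%.2f'%x,[ '%3d'%(1000*P[(abs(P[:,0]-x-.025)<.025)&(abs(P[:,1]-y-.025)<.025)][:,2].max(initial=0)) for y in np.arange(-.55,.6,.05)])
```

```text
0.20 ['  0', '  0', '  0', '  0', '  0', '  0', '  0', '  0', '  0', '  0', '  0', '  0', '  0', '  0', '  0', '  0', '  0', '  0', '  0', '  0', '  0', '  0', '  0']
0.25 ['  0', '  0', '  0', '  0', '  0', '  0', '  0', '  0', '  0', '  0', '  0', '  0', '  0', '  0', '  0', '  0', '  0', '  0', '  0', '  0', '  0', '  0', '  0']
0.30 ['  0', '  0', '  0', '  0', '  0', '  0', '  0', '  0', '  0', '  0', '  0', '  0', '  0', '  0', '  0', '  0', '  0', '  0', '  0', '  0', '  0', '  0', '  0']
0.35 ['  0', '  0', '  0', '  0', '  0', '  0', '  0', '  0', '  0', '  0', '  0', '  0', '  0', '  0', '  0', '  0', '  0', '  0', '  0', '  0', '  0', '  0', '  0']
0.40 ['  0', '  0', '  0', '  0', '  0', '  0', '  0', '  0', '102', '  0', '  0', '  0', '  0', '  0', '  0', '  0', '  0', '  0', '  0', '  0', '  0', '  0', '  0']
0.45 ['  0', '  0', '  0', '  0', '  0', '  0', '  0', '  0', '104', '  0', '  0', '  0', '  0', '  0', '  0', '  0', '  0', '  0', '157', '160', '104', '  0', '  0']
0.50 ['  0', '  0', '  0', '  0', '  0', '  0', '  0', '  0', '  0', '  0', '  0', '  0', '  0', '
[... 370 characters left out ...]
 0', '  0', '  0', '  0', '  0']
0.65 ['  0', '  0', '  0', '  0', '  0', '  0', '  0', '  0', '  0', '  0', '  0', '  0', '  0', '  0', '  0', '  0', '  0', '  0', '  0', '  0', '  0', '  0', '  0']
0.70 ['  0', '  0', '  0', '206', '207', '208', '  0', '  0', '  0', '  0', '  0', '  0', '213', '201', '207', '208', '204', '203', '205', '206', '204', '  0', '  0']
0.75 ['  0', '  0', '  0', '207', '  0', '207', '213', '213', '213', '207', '207', '214', '215', '215', '208', '208', '204', '203', '207', '  0', '206', '  0', '  0']
0.80 ['  0', '  0', '  0', '  0', '  0', '  0', '  0', '  0', '  0', '  0', '  0', '  0', '  0', '  0', '  0', '  0', '  0', '  0', '  0', '  0', '  0', '  0', '  0']
```

```bash
python3 -m creep '[{"dx":-0.02,"dz":-0.055,"ry":-0.07},{"dx":-0.04,"dz":-0.11,"ry":-0.14},{"dx":-0.06,"dz":-0.165,"ry":-0.21},{"dx":-0.08,"dz":-0.22,"ry":-0.28},{"dx":-0.1,"dz":-0.275,"ry":-0.35},{"dx":-0.12,"dz":-0.33,"ry":-0.42},{"dx":-0.14,"dz":-0.385,"ry":-0.49},{"dx":-0.16,"dz":-0.44,"ry":-0.56},{"dx":-0.175,"dz":-0.496,"ry":-0.6},{"dx":-0.175,"dz":-0.496,"dy":0.03,"ry":-0.6},{"dx":-0.175,"dz":-0.496,"dy":0.06,"ry":-0.6},{"dx":-0.175,"dz":-0.496,"dy":0.06,"ry":-0.6},{"dx":-0.175,"dz":-0.496,"dy":0.06,"ry":-0.6}]'
python3 - <<'E'
from h import *
s=status.observe(); print(s['tool_pos'],s['tool_rot'],s['contact_force'],abs(s['qvel']).max())
p,d=read_camera('wrist'); save('w1',p); np.savez('pics/w1.npz',p=p,d=d,pos=s['tool_pos'],rot=s['tool_rot'])
E
```

```text
[0.1538721  0.50161021 0.21250684] [-1.57063645e+00  1.12620639e-03  1.27300836e+00] [0.1050937  0.21922612 0.3472422 ] 0.0050081929316133185invalid input at $[0]: expected keys dx, dy, dz, rx, ry, rz, gripper
```

View pics/w1.png

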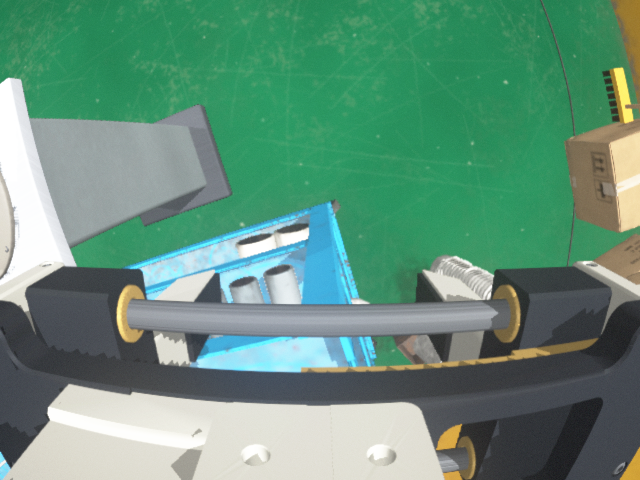

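The move was refused because every row needs all seven keys, so the arm has not moved. I'll retype it in full.

```bash
python3 -m creep '[{"dx":-0.02,"dy":0,"dz":-0.055,"rx":0,"ry":-0.07,"rz":0,"gripper":1},{"dx":-0.04,"dy":0,"dz":-0.11,"rx":0,"ry":-0.14,"rz":0,"gripper":1},{"dx":-0.06,"dy":0,"dz":-0.165,"rx":0,"ry":-0.21,"rz":0,"gripper":1},{"dx":-0.08,"dy":0,"dz":-0.22,"rx":0,"ry":-0.28,"rz":0,"gripper":1},{"dx":-0.1,"dy":0,"dz":-0.275,"rx":0,"ry":-0.35,"rz":0,"gripper":1},{"dx":-0.12,"dy":0,"dz":-0.33,"rx":0,"ry":-0.42,"rz":0,"gripper":1},{"dx":-0.14,"dy":0,"dz":-0.385,"rx":0,"ry":-0.49,"rz":0,"gripper":1},{"dx":-0.16,"dy":0,"dz":-0.44,"rx":0,"ry":-0.56,"rz":0,"gripper":1},{"dx":-0.175,"dy":0,"dz":-0.496,"rx":0,"ry":-0.6,"rz":0,"gripper":1},{"dx":-0.175,"dy":0.03,"dz":-0.496,"rx":0,"ry":-0.6,"rz":0,"gripper":1},{"dx":-0.175,"dy":0.06,"dz":-0.496,"rx":0,"ry":-0.6,"rz":0,"gripper":1},{"dx":-0.175,"dy":0.06,"dz":-0.496,"rx":0,"ry":-0.6,"rz":0,"gripper":1},{"dx":-0.175,"dy":0.06,"dz":-0.496,"rx":0,"ry":-0.6,"rz":0,"gripper":1}]'
python3 - <<'E'
from h import *
s=status.observe(); print(s['tool_pos'],s['tool_rot'],s['contact_force'],abs(s['qvel']).max())
p,d=read_camera('wrist'); save('w2',p); np.savez('pics/w2.npz',p=p,d=d,pos=s['tool_pos'],rot=s['tool_rot'])
E
```

```text
time: 1.82
tool_pos: [0.5774, 0.1893, 0.1542]
tool_rot: [-1.572, 0.0, 1.873]
contact_force: [0.5, 0.7, 0.7]
opening: 0.0915
[0.57737992 0.18934068 0.15416314] [-1.57230356e+00  1.12819302e-04  1.87325247e+00] [0.52599206 0.72445703 0.74924388] 0.015191822720236694
```

View pics/w2.png

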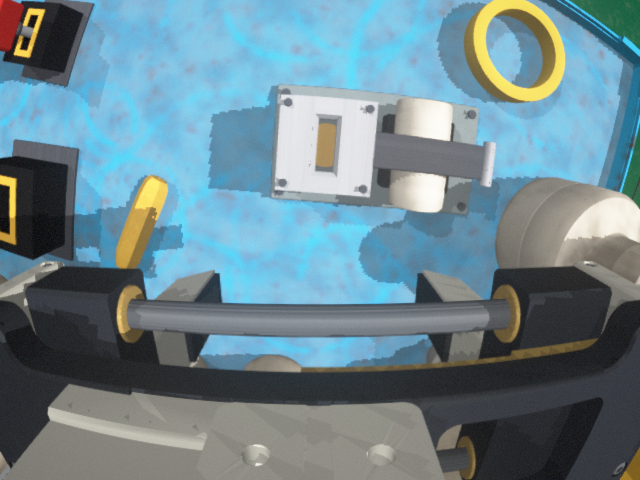

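The wrist view shows the cap with its slot at about (327,143), four screws, and the strap running right. I'll get the position and yaw from it.

Run:
```python
from h import *
Z=np.load('pics/w2.npz'); p=Z['p'];pos=Z['pos'];rot=Z['rot']
x0,y0,w,h=265,80,120,120
c=cv2.resize(p[y0:y0+h,x0:x0+w],(600,600),interpolation=cv2.INTER_CUBIC); save('w2c',c)
g=cv2.cvtColor(p,cv2.COLOR_RGB2HSV)
m=((g[...,1]>90)&(g[...,0]<30)).astype(np.uint8); m[:100]=0;m[190:]=0;m[:,:300]=0;m[:,352:]=0
v,u=np.nonzero(m); print(len(u),u.min(),u.max(),v.min(),v.max())
for z in(.064,.04,.03): print(z,cv2.minAreaRect((1000*wplane(np.c_[u,v],z,pos,rot)[:,:2]).astype(np.float32)))
```

```text
675 316 335 124 166
0.064 ((512.6148681640625, 174.77862548828125), (30.0042667388916, 11.336555480957031), 13.14168930053711)
0.04 ((512.6617431640625, 175.3035888671875), (32.746788024902344, 12.372776985168457), 13.141727447509766)
0.03 ((512.6812744140625, 175.52230834960938), (33.88944625854492, 12.804521560668945), 13.141745567321777)
```

View pics/w2c.png

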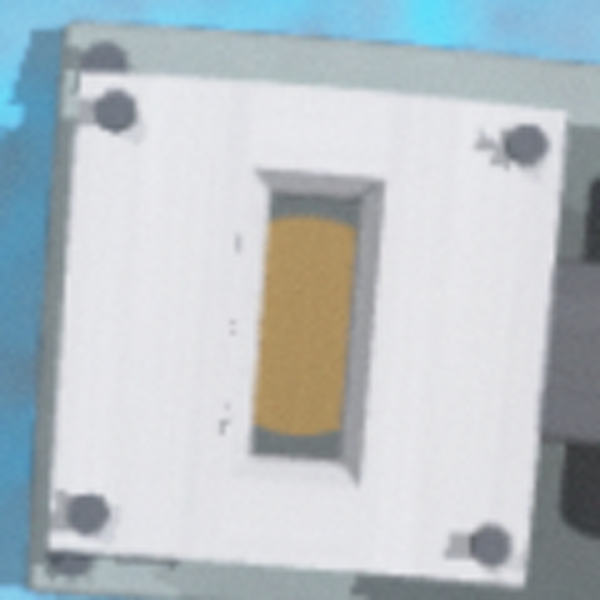

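Run:
```python
from h import *
Z=np.load('pics/w2.npz'); p=Z['p'];pos=Z['pos'];rot=Z['rot']
f=lambda a:(np.array(a,float)+.5)/5-.5+[265,80]
for nm,a in(('screw',[(115,111),(525,146),(488,545),(88,512)]),('cap',[(80,72),(567,110),(527,585),(48,550)])):
    P=wplane(f(a),.064,pos,rot); print(nm,P.mean(0),[(np.hypot(*(P[i]-P[i-1])[:2])*1e3).round(1) for i in range(4)])
    e=[P[3]-P[0],P[2]-P[1]]; k=[P[1]-P[0],P[2]-P[3]]
    print([np.degrees(np.arctan2(-q[1],-q[0])).round(2) for q in e],[np.degrees(np.arctan2(-q[0],q[1])).round(2) for q in k])
P=wplane(f([(257,172),(385,180),(358,485)]),.064,pos,rot); print((P[0]+P[2])/2, P)
# depth check
v,u=np.mgrid[100:190,300:312]; print(np.median(Z['d'][100:180,290:310]))
# inner slot edges: gradient scan
Q=wplane(f([(275,192),(250,455),(345,457),(365,190)]),.061,pos,rot);print('inner',Q.mean(0),Q)
# screws in scene for cross-check
D=np.load('pics/scene0.npz')['p']
s=np.array([[634,82],[731,105],[681,164],[588,139]],float); q=(s-[400,0]+.5)/4.348-.5+[190,190]; S=plane('scene',q,.065); print('scene screws',S.mean(0))
```

```text
screw [0.51262761 0.17485277 0.064     ] [np.float64(57.1), np.float64(57.5), np.float64(57.2), np.float64(57.2)]
[np.float64(-166.97), np.float64(-167.28)] [np.float64(12.68), np.float64(12.59)]
cap [0.51256255 0.17509299 0.064     ] [np.float64(68.3), np.float64(68.3), np.float64(68.3), np.float64(68.7)]
[np.float64(-167.06), np.float64(-166.69)] [np.float64(13.14), np.float64(13.11)]
[0.51271491 0.1753809  0.064     ] [[0.49368445 0.16198779 0.064     ]
 [0.4893599  0.17931715 0.064     ]
 [0.53174537 0.18877402 0.064     ]]
0.2527623
inner [0.51199071 0.17533646 0.061     ] [[0.49546341 0.16517996 0.061     ]
 [0.53246679 0.17298413 0.061     ]
 [0.52868759 0.18600256 0.061     ]
 [0.49134503 0.17717917 0.061     ]]
scene screws [0.51170275 0.17434695 0.065     ]
```

```bash
python3 -m creep '[{"dx":-0.04,"dy":-0.01,"dz":0.018,"rx":0,"ry":0.04,"rz":0,"gripper":1},{"dx":-0.09,"dy":-0.025,"dz":0.04,"rx":0,"ry":0.1,"rz":0,"gripper":1},{"dx":-0.14,"dy":-0.035,"dz":0.062,"rx":0,"ry":0.15,"rz":0,"gripper":1},{"dx":-0.19,"dy":-0.035,"dz":0.084,"rx":0,"ry":0.2,"rz":0,"gripper":1},{"dx":-0.24,"dy":-0.035,"dz":0.106,"rx":0,"ry":0.25,"rz":0,"gripper":1},{"dx":-0.28,"dy":-0.035,"dz":0.122,"rx":0,"ry":0.29,"rz":0,"gripper":1},{"dx":-0.294,"dy":-0.035,"dz":0.128,"rx":0,"ry":0.302,"rz":0,"gripper":1},{"dx":-0.294,"dy":-0.035,"dz":0.128,"rx":0,"ry":0.302,"rz":0,"gripper":1},{"dx":-0.294,"dy":-0.035,"dz":0.128,"rx":0,"ry":0.302,"rz":0,"gripper":1}]'
python3 - <<'E'
from h import *
s=status.observe(); print(s['tool_pos'],s['tool_rot'],s['contact_force'],abs(s['qvel']).max())
p,d=read_camera('wrist'); save('w3',p); np.savez('pics/w3.npz',p=p,d=d,pos=s['tool_pos'],rot=s['tool_rot'])
print(wproj([[.4715,-.13,.101],[.4715,-.13,.045]],s['tool_pos'],s['tool_rot']))
E
```

```text
time: 3.0
tool_pos: [0.5424, -0.1283, 0.1884]
tool_rot: [-1.571, -0.0, 1.573]
contact_force: [-1.1, 0.0, 0.7]
opening: 0.0918
[ 0.54244971 -0.12828063  0.18839168] [-1.57138783e+00 -3.91486997e-04  1.57274637e+00] [-1.11603842  0.03322308  0.6821472 ] 0.008780165685996167
[[315.58275145 138.311397  ]
 [315.95994271 139.00717249]]
```

View pics/w3.png

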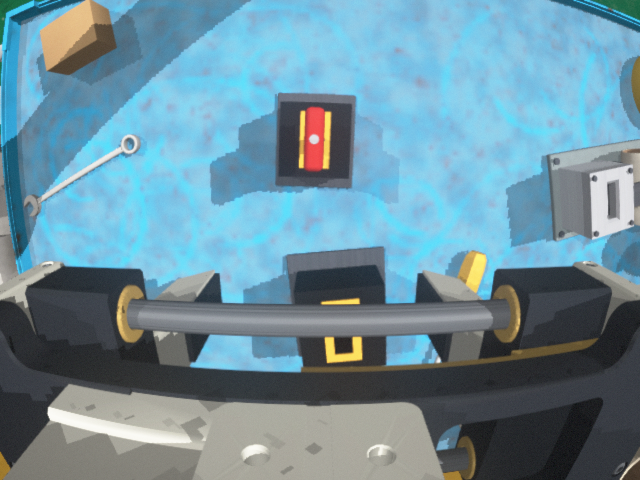

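The red grip lies along the slot at (314,139), with the smaller stand under it. I'll measure its centre and yaw.

Run:
```python
from h import *
Z=np.load('pics/w3.npz'); p=Z['p'];pos=Z['pos'];rot=Z['rot']
h=cv2.cvtColor(p,cv2.COLOR_RGB2HSV).astype(int)
b=np.zeros(h.shape[:2],bool); b[85:195,270:360]=1
red=b&((h[...,0]<8)|(h[...,0]>172))&(h[...,1]>130)&(h[...,2]>60)
yel=b&(h[...,0]>15)&(h[...,0]<35)&(h[...,1]>120)&(h[...,2]>120)
v,u=np.nonzero(red); Q=wplane(np.c_[u,v],.101,pos,rot)*1000; print('red',cv2.minAreaRect(Q[:,:2].astype(np.float32)),u.min(),u.max(),v.min(),v.max())
v,u=np.nonzero(yel); Q=wplane(np.c_[u,v],.045,pos,rot)*1000; print('yel',cv2.minAreaRect(Q[:,:2].astype(np.float32)))
# dot on top
dot=b&(h[...,1]<80)&(h[...,2]>150); dot[:125]=0;dot[155:]=0;dot[:,:302]=0;dot[:,328:]=0
v,u=np.nonzero(dot); print('dot',u.mean(),v.mean(),wplane([[u.mean(),v.mean()]],.102,pos,rot))
v,u=np.nonzero(red);d=Z['d'];o,r=wrays(np.c_[u,v],pos,rot)
print(np.median(d[v,u]),'cam z',o[2])
```

```text
red ((471.6279296875, -131.27174377441406), (13.172300338745117, 44.41572570800781), 88.04302215576172) 304 324 107 170
yel ((471.8448181152344, -131.2435302734375), (26.04110336303711, 48.58549499511719), 89.7789077758789)
dot 313.76 138.76 [[ 0.47182276 -0.131249    0.102     ]]
0.25061435 cam z 0.36086201090033765
```

```bash
python3 -m creep '[{"dx":-0.002,"dy":0,"dz":0.04,"rx":0,"ry":0.006,"rz":0,"gripper":1},{"dx":-0.003,"dy":0.01,"dz":0.07,"rx":0,"ry":0.012,"rz":0,"gripper":1},{"dx":-0.003,"dy":0.04,"dz":0.0705,"rx":0,"ry":0.012,"rz":0,"gripper":0.8},{"dx":-0.003,"dy":0.07,"dz":0.0705,"rx":0,"ry":0.012,"rz":0,"gripper":0.6},{"dx":-0.003,"dy":0.092,"dz":0.0705,"rx":0,"ry":0.012,"rz":0,"gripper":0.5},{"dx":-0.003,"dy":0.102,"dz":0.0705,"rx":0,"ry":0.012,"rz":0,"gripper":0.4},{"dx":-0.003,"dy":0.102,"dz":0.0705,"rx":0,"ry":0.012,"rz":0,"gripper":0.4}]' 10
python3 - <<'E'
from h import *
s=status.observe(); print(s['tool_pos'],s['tool_rot'],s['contact_force'],s['opening'])
p,d=read_camera('wrist'); save('w4',p); p,d=read_camera('scene'); save('s4',p[200:350,270:470].repeat(3,0).repeat(3,1))
E
```

```text
time: 3.92
tool_pos: [0.4717, -0.132, 0.0858]
tool_rot: [-1.57, -0.001, 1.56]
contact_force: [0.8, 0.9, 0.2]
opening: 0.0466
[ 0.47168295 -0.13196809  0.08582757] [-1.57008761e+00 -5.24008474e-04  1.56017989e+00] [0.75921283 0.87309513 0.21458107] 0.046621315820240684
```

View pics/w4.png

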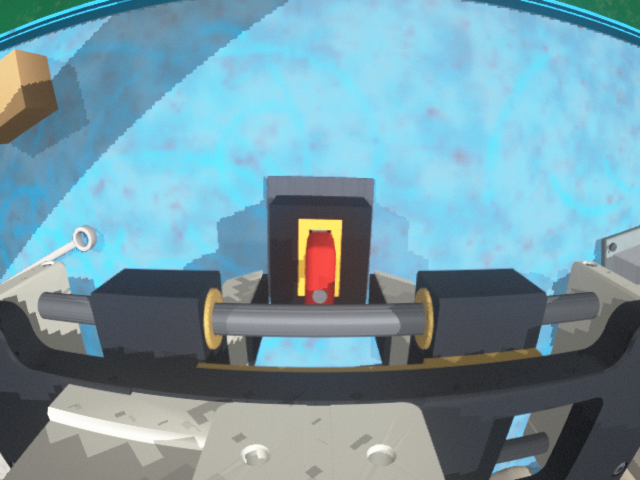

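View pics/s4.png

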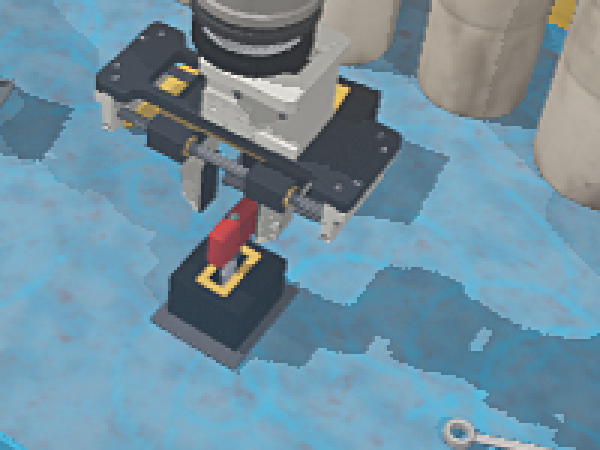

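The grip at (320,260–300) stands centred between the pads. I'll close on it and lift.

```bash
python3 -m creep '[{"dx":0,"dy":0,"dz":0,"rx":0,"ry":0,"rz":0,"gripper":0.15},{"dx":0,"dy":0,"dz":0,"rx":0,"ry":0,"rz":0,"gripper":0.05},{"dx":0,"dy":0,"dz":0,"rx":0,"ry":0,"rz":0,"gripper":0},{"dx":0,"dy":0,"dz":0,"rx":0,"ry":0,"rz":0,"gripper":0},{"dx":0,"dy":0,"dz":0,"rx":0,"ry":0,"rz":0,"gripper":0},{"dx":0,"dy":0,"dz":0,"rx":0,"ry":0,"rz":0,"gripper":0}]' 50
python3 - <<'E'
from h import *
s=status.observe(); print(s['tool_pos'],s['tool_rot'],s['contact_force'],s['torque'],s['opening'])
p,d=read_camera('wrist'); save('w5',p); np.savez('pics/w5.npz',p=p,d=d,pos=s['tool_pos'],rot=s['tool_rot'])
h=cv2.cvtColor(p,cv2.COLOR_RGB2HSV).astype(int)
b=np.zeros(h.shape[:2],bool); b[270:312,300:340]=1
dot=b&(h[...,1]<60)&(h[...,2]>110)
v,u=np.nonzero(dot); print('dot',len(u),u.mean(),v.mean(),v.min(),v.max(),wplane([[u.mean(),v.mean()]],.102,s['tool_pos'],s['tool_rot']))
E
```

```text
time: 4.78
tool_pos: [0.4728, -0.1333, 0.0876]
tool_rot: [-1.574, 0.001, 1.559]
contact_force: [-0.8, 0.9, 11.1]
opening: 0.0001
[ 0.4727571  -0.13326284  0.08763425] [-1.57397919e+00  1.33639531e-03  1.55890248e+00] [-0.76002868  0.91745939 11.14003504] [ 0.1659567   0.21770582 -0.04999273] 8.396324283335493e-05
dot 186 318.0806451612903 279.76344086021504 270 290 [[ 0.46583998 -0.13315635  0.102     ]]
```

View pics/w5.png

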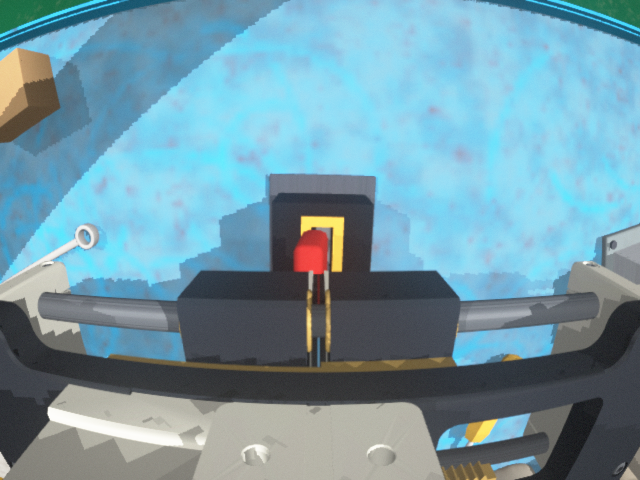

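Run:
```python
from h import *
p,d=read_camera('scene'); q,d2=read_camera('side')
o=np.hstack([cv2.resize(p[220:340,290:410],(400,400),interpolation=cv2.INTER_CUBIC),cv2.resize(q[160:260,285:385],(400,400),interpolation=cv2.INTER_CUBIC)]); save('s5',o)
print(status.observe()['opening'])
```

```text
0.0007348169980901548
```

View pics/s5.png

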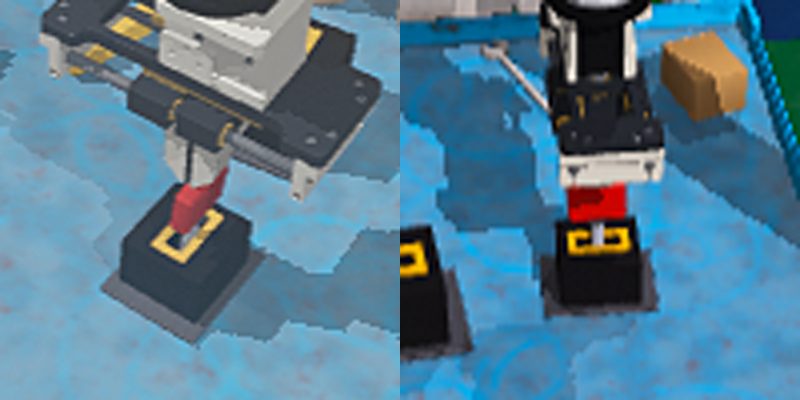

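Run:
```python
from h import *
for n,b in(('scene',(320,250,365,300)),('side',(315,180,350,235))):
    p,d=read_camera(n); h=cv2.cvtColor(p,cv2.COLOR_RGB2HSV).astype(int)
    m=np.zeros(d.shape,bool); m[b[1]:b[3],b[0]:b[2]]=1
    red=m&((h[...,0]<8)|(h[...,0]>172))&(h[...,1]>130)&(h[...,2]>40)
    v,u=np.nonzero(red); o,r=rays(n,np.c_[u,v]); P=o+r*d[v,u][:,None]; P=P[np.argsort(P[:,2])]
    for k in np.array_split(P,6): print(n,k.mean(0).round(4),k.min(0).round(3),k.max(0).round(3))
Z=np.load('pics/w5.npz');p=Z['p'];h=cv2.cvtColor(p,cv2.COLOR_RGB2HSV).astype(int)
red=((h[...,0]<8)|(h[...,0]>172))&(h[...,1]>130)&(h[...,2]>40); red[:220]=0;red[320:]=0;red[:,:280]=0;red[:,350:]=0
v,u=np.nonzero(red); o,r=wrays(np.c_[u,v],Z['pos'],Z['rot'])
c=get_calibration('wrist'); a=np.c_[u-c['cx'],v-c['cy']]; th=np.hypot(*a.T)/c['fx']
P=o+r*(Z['d'][v,u]/np.cos(th))[:,None]; P=P[np.argsort(v)]
for k in np.array_split(P,6): print('w',k.mean(0).round(4),k.min(0).round(3),k.max(0).round(3))
o=cv2.resize(p[200:320,240:400],(800,600),interpolation=cv2.INTER_CUBIC); save('w5c',o)
```

```text
scene [ 0.4543 -0.1344  0.0731] [ 0.448 -0.142  0.045] [ 0.502 -0.107  0.078]
scene [ 0.4562 -0.1385  0.0823] [ 0.449 -0.143  0.079] [ 0.484 -0.131  0.086]
scene [ 0.452  -0.1364  0.0914] [ 0.448 -0.143  0.087] [ 0.481 -0.13   0.094]
scene [ 0.4635 -0.1411  0.0968] [ 0.449 -0.144  0.095] [ 0.489 -0.132  0.098]
scene [ 0.4584 -0.1383  0.0993] [ 0.451 -0.143  0.098] [ 0.469 -0.131  0.1  ]
scene [ 0.457  -0.1374  0.1012] [ 0.451 -0.143  0.1  ] [ 0.464 -0.132  0.102]
side [ 0.4739 -0.1422  0.0611] [ 0.451 -0.163  0.043] [ 0.495 -0.129  0.073]
side [ 0.4716 -0.1304  0.0759] [ 0.451 -0.134  0.074] [ 0.495 -0.126  0.079]
side [ 0.4768 -0.1309  0.0812] [ 0.454 -0.135  0.079] [ 0.495 -0.125  0.084]
side [ 0.4747 -0.1314  0.0861] [ 0.454 -0.136  0.084] [ 0.495 -0.124  0.089]
side [ 0.4747 -0.1321  0.0917] [ 0.454 -0.135  0.089] [ 0.495 -0.129  0.094]
side [ 0.481  -0.0745  0.1414] [ 0.454 -0.137  0.095] [0.611 1.015 0.988]
w [ 0.4503 -0.1352  0.0814] [ 0.449 -0.142  0.017] [ 0.469 -0.127  0.092]
w [ 0.4511 -0.1358  0.0933] [ 0.404 -0.147  0.021] [ 0.471 -0.127  0.26 ]
w [ 0.4528 -0.1365  0.0989] [ 0.404 -0.147  0.033] [ 0.471 -0.128  0.26 ]
w [ 0.4557 -0.1367  0.0998] [ 0.453 -0.145  0.076] [ 0.464 -0.129  0.103]
w [ 0.4587 -0.1371  0.1001] [ 0.404 -0.145  0.073] [ 0.469 -0.129  0.26 ]
w [ 0.4619 -0.1354  0.1048] [ 0.46  -0.145  0.074] [ 0.47  -0.129  0.133]
```

View pics/w5c.png

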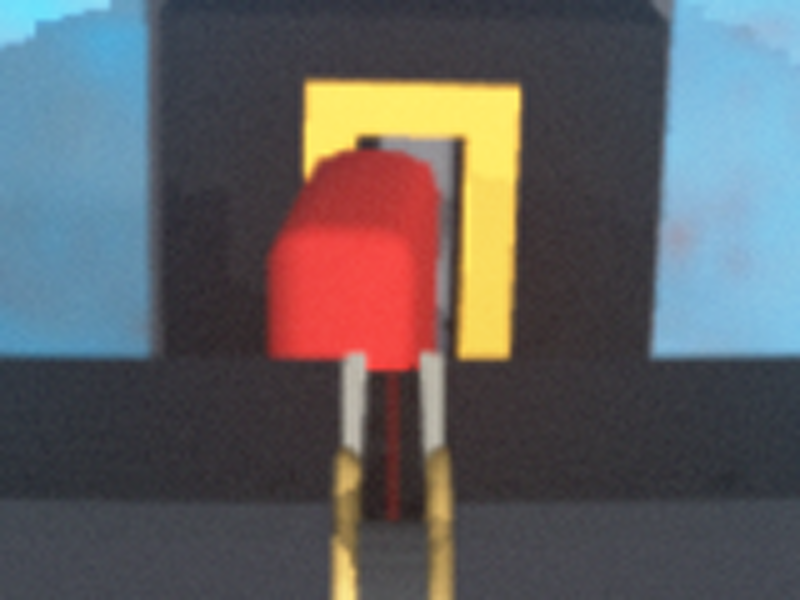

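Run:
```python
from h import *
p,d=read_camera('scene')
v,u=np.mgrid[225:300,310:380];v=v.ravel();u=u.ravel()
o,r=rays('scene',np.c_[u,v]);P=o+r*d[v,u][:,None]
C=p[v,u].astype(int); grey=(C.max(1)-C.min(1)<25)&(C.mean(1)>90)&(P[:,2]>.06)&(P[:,2]<.2)&(abs(P[:,0]-.47)<.06)
P=P[grey];u=u[grey];v=v[grey];i=np.argsort(P[:,2])
for k in i[:40:2]: print(u[k],v[k],P[k].round(4))
o=cv2.resize(p[235:310,310:390],(800,750),interpolation=cv2.INTER_CUBIC)[:600]; save('s5c',o)
s=status.observe(); print(s['tool_pos'],s['contact_force'],s['opening'])
```

```text
345 290 [ 0.4513 -0.1392  0.0684]
356 277 [ 0.4912 -0.1418  0.0739]
357 274 [ 0.4901 -0.1438  0.086 ]
358 271 [ 0.4909 -0.1448  0.0953]
345 274 [ 0.4626 -0.1298  0.1023]
347 274 [ 0.4635 -0.1339  0.1041]
347 275 [ 0.4598 -0.1361  0.1059]
345 273 [ 0.4617 -0.13    0.1063]
348 274 [ 0.4622 -0.1369  0.1073]
344 272 [ 0.4612 -0.1278  0.1084]
347 273 [ 0.4621 -0.1344  0.1089]
345 272 [ 0.4615 -0.1299  0.1095]
343 271 [ 0.4608 -0.1255  0.1104]
350 274 [ 0.4617 -0.1417  0.111 ]
348 273 [ 0.4613 -0.1371  0.1114]
349 273 [ 0.4621 -0.139   0.1118]
351 274 [ 0.4616 -0.144   0.1125]
350 273 [ 0.4622 -0.1412  0.1132]
344 270 [ 0.4615 -0.1272  0.114 ]
348 272 [ 0.4614 -0.1368  0.1142]
[ 0.47276048 -0.13324857  0.08761812] [ 0.03449609  1.02099181 10.55241551] 0.00026736472727613143
```

View pics/s5c.png

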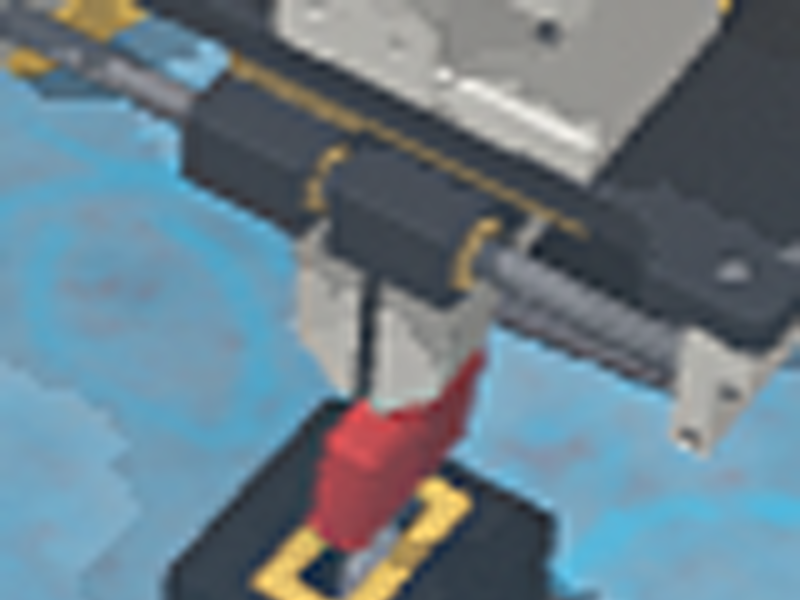

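Run:
```python
from h import *
Z=np.load('pics/w2.npz');p=Z['p'];d=Z['d'];c=get_calibration('wrist');M=c['mount']
def tool(u,v):
    a=np.array([u-c['cx'],v-c['cy']]);r=np.hypot(*a);th=r/c['fx'];z=d[v,u]
    return M[:3,:3]@np.array([*(a/r*np.tan(th)*z),z])+M[:3,3]
for u,v in [(215,275),(210,278),(200,285),(190,300),(215,290),(175,340),(425,275),(430,280),(445,300),(60,300),(80,330),(320,315)]: print(u,v,p[v,u],tool(u,v).round(4))
# scene: left finger in s4 approx
print(rays('scene',[[337,269]]))
p,d=read_camera('scene')
for u,v in [(347,262),(352,255),(335,262),(348,268)]:
    o,r=rays('scene',[[u,v]]);print(u,v,p[v,u],(o+r*d[v,u]).round(4))
print([a for a in dir(robot) if a[0]!='_'])
```

```text
215 275 [44 60 72] [-0.0469 -0.0178  0.01  ]
210 278 [80 86 93] [-0.0481 -0.0221  0.0102]
200 285 [140 140 136] [-0.049  -0.0343  0.0116]
190 300 [118 118 116] [-0.0485 -0.049   0.0114]
215 290 [50 61 73] [-0.0458 -0.0239  0.0052]
175 340 [102 103  99] [-0.0479 -0.07    0.0059]
425 275 [121 124 119] [ 0.0485 -0.0188  0.0103]
430 280 [135 136 131] [ 0.048  -0.0284  0.0116]
445 300 [127 126 121] [ 0.0485 -0.0478  0.0108]
60 300 [58 61 68] [-0.0629 -0.1042  0.0345]
80 330 [44 48 52] [-0.0585 -0.1043  0.0268]
320 315 [116 122 130] [ 0.0004 -0.0976  0.0306]
(array([-0.09092961, -0.42106399,  0.80773347]), array([[ 0.58634307,  0.32948727, -0.74446611]]))
347 262 [51 60 71] [[ 0.4364 -0.1454  0.1715]]
352 255 [72 80 88] [[ 0.4438 -0.1507  0.1876]]
335 262 [104 157 186] [[ 5.619e-01 -4.720e-02 -3.000e-04]]
348 268 [177 176 172] [[ 0.4627 -0.1352  0.1241]]
['IKError', 'hand_in', 'tcp_to_tips']
```

The depth data agrees across views: the real fingertips sit about 14 mm behind the reported TCP, where the stated figure puts them 17 mm ahead of it. The pads therefore closed above the grip. I'll back off, reopen, and redo the grasp about 31 mm lower.

```bash
python3 -m creep '[{"dx":0,"dy":-0.01,"dz":0,"rx":0,"ry":0,"rz":0,"gripper":0},{"dx":0,"dy":-0.015,"dz":0,"rx":0,"ry":0,"rz":0,"gripper":0.5},{"dx":0,"dy":-0.015,"dz":0,"rx":0,"ry":0,"rz":0,"gripper":0.5},{"dx":0,"dy":-0.015,"dz":0,"rx":0,"ry":0,"rz":0,"gripper":0.6},{"dx":0,"dy":-0.015,"dz":0,"rx":0,"ry":0,"rz":0,"gripper":0.6}]' 10
python3 - <<'E'
from h import *
s=status.observe(); print(s['tool_pos'],s['tool_rot'],s['contact_force'],s['opening'])
p,d=read_camera('wrist'); np.savez('pics/w6.npz',p=p,d=d,pos=s['tool_pos'],rot=s['tool_rot'])
q,_=read_camera('side'); o=np.hstack([cv2.resize(p[180:330,220:420],(500,375),interpolation=cv2.INTER_CUBIC),cv2.resize(q[180:240,310:358],(300,375),interpolation=cv2.INTER_CUBIC)]); save('w6c',o)
E
```

```text
time: 5.75
tool_pos: [0.4714, -0.1326, 0.1007]
tool_rot: [-1.57, -0.0, 1.559]
contact_force: [1.0, -0.4, 0.0]
opening: 0.036
[ 0.47144024 -0.1326228   0.10070153] [-1.57020320e+00 -3.23017136e-04  1.55901926e+00] [ 1.03984515 -0.39149465  0.02389017] 0.036023071465306256
```

View pics/w6c.png

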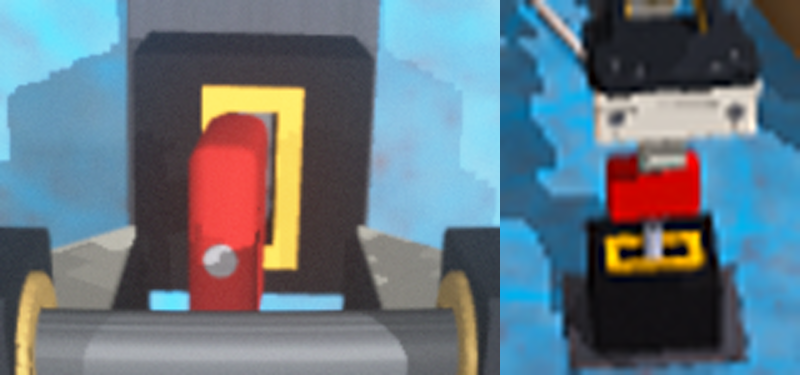

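```bash
python3 -m creep '[{"dx":0.001,"dy":0.015,"dz":0,"rx":0,"ry":0,"rz":0,"gripper":0.6},{"dx":0.001,"dy":0.035,"dz":0,"rx":0,"ry":0,"rz":0,"gripper":0.6},{"dx":0.001,"dy":0.045,"dz":0,"rx":0,"ry":0,"rz":0,"gripper":0.5},{"dx":0.001,"dy":0.045,"dz":0,"rx":0,"ry":0,"rz":0,"gripper":0.35},{"dx":0.001,"dy":0.045,"dz":0,"rx":0,"ry":0,"rz":0,"gripper":0.2},{"dx":0.001,"dy":0.045,"dz":0,"rx":0,"ry":0,"rz":0,"gripper":0.1},{"dx":0.001,"dy":0.045,"dz":0,"rx":0,"ry":0,"rz":0,"gripper":0},{"dx":0.001,"dy":0.045,"dz":0,"rx":0,"ry":0,"rz":0,"gripper":0},{"dx":0.001,"dy":0.045,"dz":0,"rx":0,"ry":0,"rz":0,"gripper":0}]' 15
python3 - <<'E'
from h import *
s=status.observe(); print(s['tool_pos'],s['tool_rot'],s['contact_force'],s['torque'],s['opening'])
p,d=read_camera('wrist'); np.savez('pics/w7.npz',p=p,d=d,pos=s['tool_pos'],rot=s['tool_rot'])
q,_=read_camera('scene'); o=np.hstack([cv2.resize(p[180:330,220:420],(500,375),interpolation=cv2.INTER_CUBIC),cv2.resize(q[235:310,315:375],(300,375),interpolation=cv2.INTER_CUBIC)]); save('w7c',o)
E
```

```text
time: 6.98
tool_pos: [0.472, -0.1318, 0.0564]
tool_rot: [-1.572, 0.0, 1.559]
contact_force: [-0.6, -0.3, 4.8]
opening: 0.0139
[ 0.47196529 -0.13175869  0.05643015] [-1.57164779e+00  1.68810030e-04  1.55895221e+00] [-0.55376997 -0.34865767  4.80907155] [0.12986012 0.13218846 0.00523556] 0.013917961344540299
```

View pics/w7c.png

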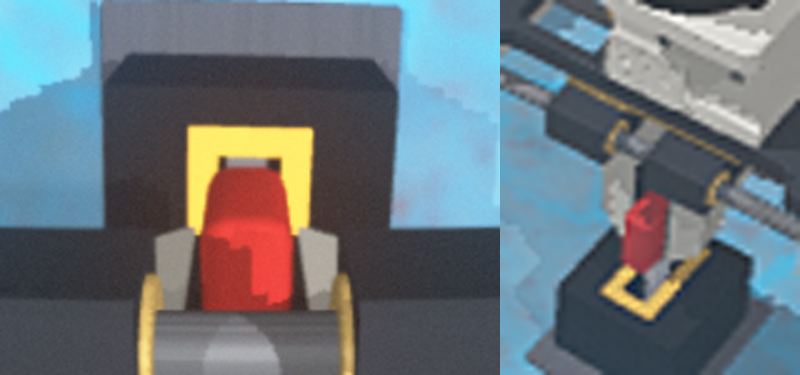

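```bash
python3 -m creep '[{"dx":0,"dy":0,"dz":0,"rx":0,"ry":0,"rz":0,"gripper":0},{"dx":0,"dy":-0.003,"dz":0,"rx":0,"ry":0,"rz":0,"gripper":0},{"dx":0,"dy":-0.015,"dz":0,"rx":0,"ry":0,"rz":0,"gripper":0},{"dx":0,"dy":-0.035,"dz":0,"rx":0,"ry":0,"rz":0,"gripper":0},{"dx":0,"dy":-0.055,"dz":0,"rx":0,"ry":0,"rz":0,"gripper":0},{"dx":0,"dy":-0.08,"dz":0,"rx":0,"ry":0,"rz":0,"gripper":0},{"dx":0.02,"dy":-0.1,"dz":-0.003,"rx":0,"ry":-0.02,"rz":0,"gripper":0},{"dx":0.06,"dy":-0.1,"dz":-0.008,"rx":0,"ry":-0.05,"rz":0,"gripper":0},{"dx":0.1,"dy":-0.1,"dz":-0.012,"rx":0,"ry":-0.08,"rz":0,"gripper":0},{"dx":0.14,"dy":-0.1,"dz":-0.017,"rx":0,"ry":-0.11,"rz":0,"gripper":0},{"dx":0.18,"dy":-0.1,"dz":-0.022,"rx":0,"ry":-0.14,"rz":0,"gripper":0},{"dx":0.22,"dy":-0.1,"dz":-0.027,"rx":0,"ry":-0.17,"rz":0,"gripper":0},{"dx":0.26,"dy":-0.1,"dz":-0.032,"rx":0,"ry":-0.2,"rz":0,"gripper":0},{"dx":0.29,"dy":-0.1,"dz":-0.035,"rx":0,"ry":-0.225,"rz":0,"gripper":0},{"dx":0.307,"dy":-0.1,"dz":-0.037,"rx":0,"ry":-0.239,"rz":0,"gripper":0},{"dx":0.307,"dy":-0.1,"dz":-0.037,"rx":0,"ry":-0.239,"rz":0,"gripper":0},{"dx":0.307,"dy":-0.1,"dz":-0.037,"rx":0,"ry":-0.239,"rz":0,"gripper":0}]' 50
python3 - <<'E'
from h import *
s=status.observe(); print(s['tool_pos'],s['tool_rot'],s['contact_force'],s['torque'],s['opening'])
p,d=read_camera('wrist'); save('w8',p);np.savez('pics/w8.npz',p=p,d=d,pos=s['tool_pos'],rot=s['tool_rot'])
q,_=read_camera('scene'); r,_=read_camera('side');np.savez('pics/q8.npz',q=q,r=r)
o=np.hstack([cv2.resize(q[150:270,190:310],(400,400),interpolation=cv2.INTER_CUBIC),cv2.resize(r[200:320,260:380],(400,400),interpolation=cv2.INTER_CUBIC)]); save('s8',o)
E
```

```text
time: 9.2
tool_pos: [0.5122, 0.1739, 0.1561]
tool_rot: [-1.57, 0.0, 1.797]
contact_force: [0.1, -0.3, -1.3]
opening: 0.0138
[0.51218584 0.17385311 0.15605758] [-1.57039930e+00  3.71507937e-04  1.79707423e+00] [ 0.1290643  -0.3477771  -1.29023763] [ 0.02924213  0.02234756 -0.00591826] 0.01376624604319311
```

View pics/w8.png

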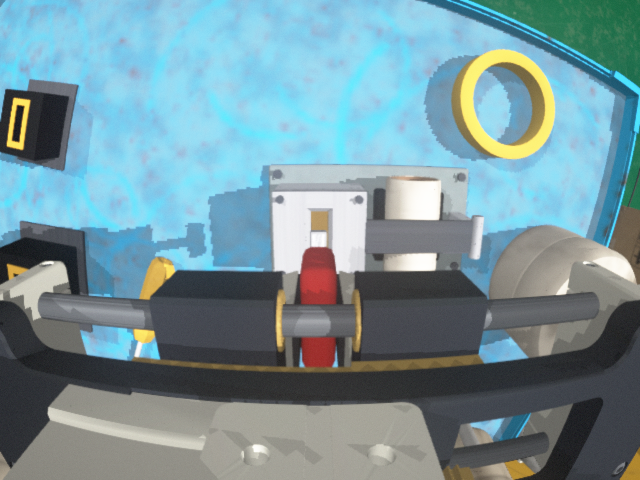

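View pics/s8.png

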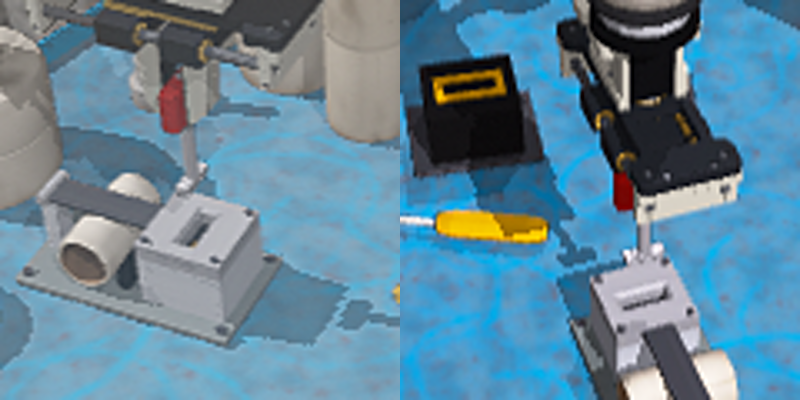

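The pin is held upright over the cap. In the wrist view its head shows at about (319,240) and the slot at (319,215). I'll compare the head with the slot in a crop.

Run:
```python
from h import *
Z=np.load('pics/w8.npz');p=Z['p'];pos=Z['pos'];rot=Z['rot']
save('w8c',cv2.resize(p[170:270,260:380],(720,600),interpolation=cv2.INTER_CUBIC))
# expected slot outline projected & head outline
def box(c,yaw,l,w,z):
    R=np.array([[np.cos(yaw),-np.sin(yaw)],[np.sin(yaw),np.cos(yaw)]]);k=np.array([[l,w],[l,-w],[-l,-w],[-l,w]])/2
    return np.c_[k@R.T+c,[z]*4]
print('slot px',((wproj(box([.5126,.1750],np.radians(13),.044,.019,.064),pos,rot)-[260,170])*6).round(0).tolist())
y=rot[2]-np.pi/2
print('head px',((wproj(box(pos[:2],y,.032,.010,pos[2]-.0514+.01),pos,rot)-[260,170])*6).round(0).tolist())
```

```text
slot px [[431.0, 571.0], [280.0, 572.0], [277.0, 225.0], [434.0, 225.0]]
head px [[396.0, 670.0], [299.0, 670.0], [296.0, 367.0], [398.0, 367.0]]
```

View pics/w8c.png

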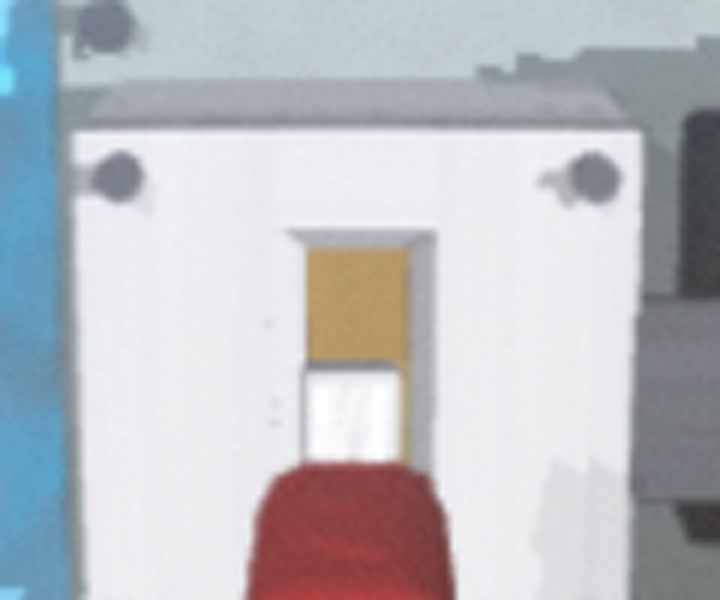

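Run:
```python
from h import *
Z=np.load('pics/w8.npz');p=Z['p'];pos=Z['pos'];rot=Z['rot']
g=cv2.GaussianBlur(cv2.cvtColor(p,cv2.COLOR_RGB2GRAY),(3,3),0).astype(float)
def edge(v,a,b,sgn):
    r=sgn*np.diff(g[v,a:b]); i=r.argmax(); w=r[max(i-1,0):i+2]; return a+.5+i+(0 if w.size<3 else .5*(w[0]-w[2])/(w[0]-2*w[1]+w[2]))
for nm,a,b,sg,v0,v1 in(('cap R',360,373,-1,200,228),('slot Rout',326,337,1,212,245),('slot inner L',306,316,-1,213,230)):
    vs=np.arange(v0,v1,1); us=np.array([edge(v,a,b,sg) for v in vs]); P=wplane(np.c_[us,vs],.064,pos,rot)
    k=np.polyfit(P[:,0],P[:,1],1); res=P[:,1]-np.polyval(k,P[:,0]); ok=abs(res)<.0006; k=np.polyfit(P[ok,0],P[ok,1],1)
    t=np.arctan(k[0]); n=np.array([-np.sin(t),np.cos(t)]); print(nm,np.degrees(t).round(2),ok.sum(),len(vs),'dist from (.5126,.1750) mm',((np.array([.5126,np.polyval(k,.5126)])-[.5126,.175])@n*1000).round(2))
# top edge line of cap & slot
for nm,a,b,sg,u0,u1 in(('cap far',185,195,1,285,350),('slot far',204,213,-1,310,330)):
    us=np.arange(u0,u1); vs=[]
    for u in us:
        r=sg*np.diff(g[a:b,u]); i=r.argmax(); vs.append(a+.5+i)
    P=wplane(np.c_[us,vs],.064,pos,rot); k=np.polyfit(P[:,1],P[:,0],1); print(nm,'yaw',np.degrees(-np.arctan(k[0])).round(2),'x at', ((P.mean(0)[:2]-[.5126,.175])@[np.cos(.227),np.sin(.227)]*1000).round(2))
```

```text
cap R 11.76 28 28 dist from (.5126,.1750) mm 33.73
slot Rout 12.75 33 33 dist from (.5126,.1750) mm 9.33
slot inner L 12.32 17 17 dist from (.5126,.1750) mm -6.59
cap far yaw 12.94 x at -33.76
slot far yaw 12.94 x at -21.97
```

```bash
python3 -m creep '[{"dx":0.0003,"dy":0.01,"dz":-0.0007,"rx":0,"ry":0,"rz":0,"gripper":0},{"dx":0.0003,"dy":0.022,"dz":-0.0007,"rx":0,"ry":0,"rz":0,"gripper":0},{"dx":0.0003,"dy":0.033,"dz":-0.0007,"rx":0,"ry":0,"rz":0,"gripper":0},{"dx":0.0003,"dy":0.038,"dz":-0.0007,"rx":0,"ry":0,"rz":0,"gripper":0},{"dx":0.0003,"dy":0.041,"dz":-0.0007,"rx":0,"ry":0,"rz":0,"gripper":0},{"dx":0.0003,"dy":0.043,"dz":-0.0007,"rx":0,"ry":0,"rz":0,"gripper":0},{"dx":0.0003,"dy":0.043,"dz":-0.0007,"rx":0,"ry":0,"rz":0,"gripper":0}]'
python3 -c "
from h import *
s=status.observe();print(s['tool_pos'],s['contact_force'],s['torque'])"
```

```text
time: 10.22
tool_pos: [0.513, 0.1754, 0.1131]
tool_rot: [-1.571, -0.0, 1.798]
contact_force: [0.0, 0.1, -0.7]
opening: 0.0135
[0.51299177 0.17536021 0.11313237] [ 0.04155771  0.12276703 -0.74706925] [ 0.01796615  0.06226932 -0.04914648]
```

```bash
python3 -m creep '[{"dx":-0.0008,"dy":0,"dz":0.0002,"rx":0,"ry":0,"rz":0,"gripper":0},{"dx":-0.0008,"dy":0.002,"dz":0.0002,"rx":0,"ry":0,"rz":0,"gripper":0},{"dx":-0.0008,"dy":0.003,"dz":0.0002,"rx":0,"ry":0,"rz":0,"gripper":0},{"dx":-0.0008,"dy":0.003,"dz":0.0002,"rx":0,"ry":0,"rz":0,"gripper":0}]'
python3 -c "
from h import *
s=status.observe();print(s['tool_pos'],s['contact_force'],s['torque'])
p,d=read_camera('wrist');save('w9',cv2.resize(p[160:280,240:400],(800,600),interpolation=cv2.INTER_CUBIC))"
```

```text
time: 10.72
tool_pos: [0.5128, 0.1745, 0.1099]
tool_rot: [-1.571, -0.0, 1.798]
contact_force: [-0.3, -0.5, -1.0]
opening: 0.0133
[0.51279783 0.17445701 0.10991776] [-0.28983144 -0.51848498 -0.9734644 ] [ 0.02777146  0.01089115 -0.00370986]
```

View pics/w9.png

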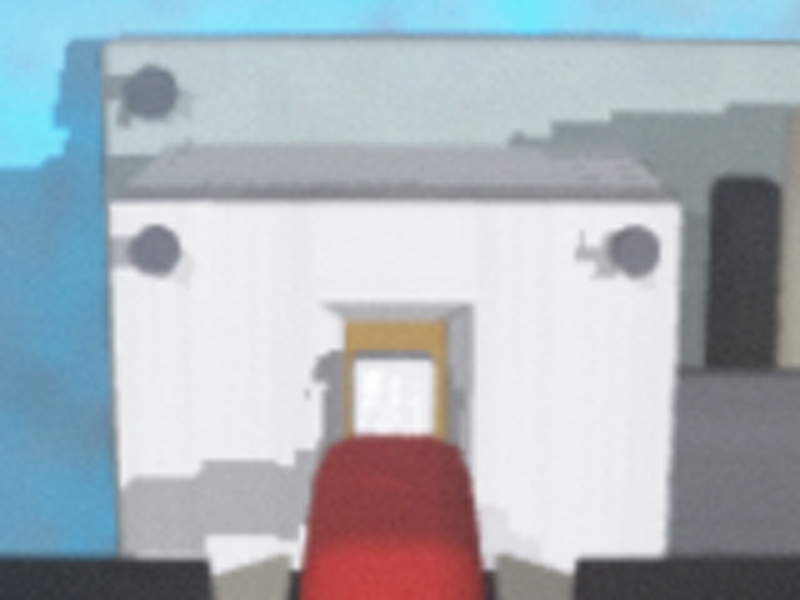

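The head sits inside the slot with clearance on both sides, and the force is at baseline. Lowering on.

```bash
python3 -m creep '[{"dx":0.0003,"dy":0.002,"dz":0,"rx":0,"ry":0,"rz":0,"gripper":0},{"dx":0.0003,"dy":0.004,"dz":0,"rx":0,"ry":0,"rz":0,"gripper":0},{"dx":0.0003,"dy":0.006,"dz":0,"rx":0,"ry":0,"rz":0,"gripper":0},{"dx":0.0003,"dy":0.008,"dz":0,"rx":0,"ry":0,"rz":0,"gripper":0},{"dx":0.0003,"dy":0.01,"dz":0,"rx":0,"ry":0,"rz":0,"gripper":0},{"dx":0.0003,"dy":0.01,"dz":0,"rx":0,"ry":0,"rz":0,"gripper":0}]'
python3 -m creep '[{"dx":0,"dy":0.001,"dz":0,"rx":0,"ry":0,"rz":0,"gripper":0},{"dx":0,"dy":0.002,"dz":0,"rx":0,"ry":0,"rz":0,"gripper":0},{"dx":0,"dy":0.003,"dz":0,"rx":0,"ry":0,"rz":0,"gripper":0},{"dx":0,"dy":0.003,"dz":0,"rx":0,"ry":0,"rz":0,"gripper":0}]'
```

```text
time: 11.52
tool_pos: [0.5127, 0.1747, 0.0998]
tool_rot: [-1.57, -0.0, 1.798]
contact_force: [-0.8, 0.3, -0.5]
opening: 0.0139
time: 12.02
tool_pos: [0.5128, 0.1748, 0.097]
tool_rot: [-1.571, -0.0, 1.798]
contact_force: [0.2, 1.0, -0.6]
opening: 0.0135
```

```bash
python3 -m creep '[{"dx":0,"dy":0.0015,"dz":0,"rx":0,"ry":0,"rz":0,"gripper":0},{"dx":0,"dy":0.003,"dz":0,"rx":0,"ry":0,"rz":0,"gripper":0},{"dx":0,"dy":0.003,"dz":0,"rx":0,"ry":0,"rz":0,"gripper":0}]'
python3 -m creep '[{"dx":0,"dy":0.0015,"dz":0,"rx":0,"ry":0,"rz":0,"gripper":0},{"dx":0,"dy":0.003,"dz":0,"rx":0,"ry":0,"rz":0,"gripper":0},{"dx":0,"dy":0.003,"dz":0,"rx":0,"ry":0,"rz":0,"gripper":0}]'
```

```text
time: 12.4
tool_pos: [0.5127, 0.1747, 0.0939]
tool_rot: [-1.571, -0.0, 1.798]
contact_force: [-0.3, 0.3, -0.6]
opening: 0.0139
time: 12.78
tool_pos: [0.5127, 0.1748, 0.0909]
tool_rot: [-1.571, -0.0, 1.798]
contact_force: [0.0, -0.0, -2.1]
opening: 0.0139
```

```bash
python3 -m creep '[{"dx":0,"dy":0.0015,"dz":0,"rx":0,"ry":0,"rz":0,"gripper":0},{"dx":0,"dy":0.003,"dz":0,"rx":0,"ry":0,"rz":0,"gripper":0},{"dx":0,"dy":0.003,"dz":0,"rx":0,"ry":0,"rz":0,"gripper":0}]'
python3 -m creep '[{"dx":0,"dy":0.001,"dz":0,"rx":0,"ry":0,"rz":0,"gripper":0},{"dx":0,"dy":0.002,"dz":0,"rx":0,"ry":0,"rz":0,"gripper":0},{"dx":0,"dy":0.002,"dz":0,"rx":0,"ry":0,"rz":0,"gripper":0}]'
```

```text
time: 13.15
tool_pos: [0.5129, 0.1748, 0.0881]
tool_rot: [-1.571, -0.0, 1.798]
contact_force: [-1.4, 0.3, 0.6]
opening: 0.0138
time: 13.52
tool_pos: [0.513, 0.1748, 0.0863]
tool_rot: [-1.571, -0.0, 1.798]
contact_force: [-1.1, -0.7, 3.0]
opening: 0.0136
```

```bash
python3 -m creep '[{"dx":0,"dy":0.001,"dz":0,"rx":0,"ry":0,"rz":0,"gripper":0},{"dx":0,"dy":0.002,"dz":0,"rx":0,"ry":0,"rz":0,"gripper":0},{"dx":0,"dy":0.003,"dz":0,"rx":0,"ry":0,"rz":0,"gripper":0},{"dx":0,"dy":0.003,"dz":0,"rx":0,"ry":0,"rz":0,"gripper":0},{"dx":0,"dy":0.003,"dz":0,"rx":0,"ry":0,"rz":0,"gripper":0}]'
python3 -m creep '[{"dx":0,"dy":0.001,"dz":0,"rx":0,"ry":0,"rz":0,"gripper":0},{"dx":0,"dy":0.002,"dz":0,"rx":0,"ry":0,"rz":0,"gripper":0},{"dx":0,"dy":0.003,"dz":0,"rx":0,"ry":0,"rz":0,"gripper":0},{"dx":0,"dy":0.003,"dz":0,"rx":0,"ry":0,"rz":0,"gripper":0},{"dx":0,"dy":0.003,"dz":0,"rx":0,"ry":0,"rz":0,"gripper":0}]'
```

```text
time: 14.15
tool_pos: [0.513, 0.1748, 0.0836]
tool_rot: [-1.572, -0.0, 1.798]
contact_force: [-1.9, -1.0, 8.1]
opening: 0.0138
time: 14.78
tool_pos: [0.5131, 0.1748, 0.0811]
tool_rot: [-1.572, 0.0, 1.798]
contact_force: [-2.1, -0.8, 11.2]
opening: 0.0135
```

```bash
python3 -m creep '[{"dx":0,"dy":0.001,"dz":0,"rx":0,"ry":0,"rz":0,"gripper":0},{"dx":0,"dy":0.002,"dz":0,"rx":0,"ry":0,"rz":0,"gripper":0},{"dx":0,"dy":0.0025,"dz":0,"rx":0,"ry":0,"rz":0,"gripper":0},{"dx":0,"dy":0.0025,"dz":0,"rx":0,"ry":0,"rz":0,"gripper":0},{"dx":0,"dy":0.0025,"dz":0,"rx":0,"ry":0,"rz":0,"gripper":0}]'
python3 -c "
from h import *
for i in range(3):
  s=status.observe();print(s['tool_pos'],s['contact_force'],s['torque']); read_camera('side')"
```

```text
time: 15.4
tool_pos: [0.5131, 0.1748, 0.0789]
tool_rot: [-1.572, 0.0, 1.798]
contact_force: [-4.6, -0.7, 13.6]
opening: 0.0134
[0.51312514 0.17484145 0.07894778] [-4.58330985 -0.65648693 13.63909151] [-0.17407522  0.91409719 -0.04078052]
[0.51316191 0.17485162 0.0789678 ] [-3.97584243 -0.55436847 14.99465335] [-0.17036934  0.83533694 -0.00085743]
[0.51311841 0.17484056 0.07894377] [-2.13384448  0.01517295 14.39358482] [-0.1294793   0.88371503 -0.01996132]
```

```bash
python3 -m creep '[{"dx":0,"dy":0.0003,"dz":0.0006,"rx":0,"ry":0.05,"rz":0,"gripper":0},{"dx":0,"dy":0.0003,"dz":0.0006,"rx":0,"ry":0.12,"rz":0,"gripper":0},{"dx":0,"dy":0.0003,"dz":0.0006,"rx":0,"ry":0.2,"rz":0,"gripper":0},{"dx":0,"dy":0.0003,"dz":0.0006,"rx":0,"ry":0.3,"rz":0,"gripper":0},{"dx":0,"dy":0.0003,"dz":0.0006,"rx":0,"ry":0.3,"rz":0,"gripper":0}]'
python3 -c "
from h import *
s=status.observe();print(s['tool_pos'],s['tool_rot'],s['contact_force'],s['torque'])"
```

```text
time: 16.18
tool_pos: [0.514, 0.175, 0.0791]
tool_rot: [-1.575, -0.001, 1.497]
contact_force: [0.0, 0.2, 14.1]
opening: 0.0134
[0.5139782  0.17495246 0.07914347] [-1.57539941e+00 -1.31464814e-03  1.49681749e+00] [ 0.02224372  0.19935372 14.09106357] [-0.01665895  0.2309519  -0.03669604]
```

The head turns freely, with torque about 0.04 N·m. Continuing to 90°.

```bash
python3 -m creep '[{"dx":0,"dy":0.0005,"dz":0,"rx":0,"ry":0.12,"rz":0,"gripper":0},{"dx":0,"dy":0.0005,"dz":0,"rx":0,"ry":0.26,"rz":0,"gripper":0},{"dx":0,"dy":0.0005,"dz":0,"rx":0,"ry":0.4,"rz":0,"gripper":0},{"dx":0,"dy":0.0005,"dz":0,"rx":0,"ry":0.54,"rz":0,"gripper":0},{"dx":0,"dy":0.0005,"dz":0,"rx":0,"ry":0.64,"rz":0,"gripper":0},{"dx":0,"dy":0.0005,"dz":0,"rx":0,"ry":0.64,"rz":0,"gripper":0}]'
python3 -c "
from h import *
s=status.observe();print(s['tool_pos'],s['tool_rot'],s['contact_force'],s['torque'])"
```

```text
time: 16.92
tool_pos: [0.5143, 0.175, 0.0788]
tool_rot: [-1.574, -0.004, 0.857]
contact_force: [0.1, -0.6, 14.6]
opening: 0.014
[0.51434154 0.17498857 0.078828  ] [-1.57428615 -0.00446608  0.85683697] [ 0.06508277 -0.58421147 14.61523852] [-0.01113683  0.07159498 -0.02610591]
```

```bash
python3 -m creep '[{"dx":0,"dy":0,"dz":0,"rx":0,"ry":0.12,"rz":0,"gripper":0},{"dx":0,"dy":0,"dz":0,"rx":0,"ry":0.26,"rz":0,"gripper":0},{"dx":0,"dy":0,"dz":0,"rx":0,"ry":0.4,"rz":0,"gripper":0},{"dx":0,"dy":0,"dz":0,"rx":0,"ry":0.52,"rz":0,"gripper":0},{"dx":0,"dy":0,"dz":0,"rx":0,"ry":0.6,"rz":0,"gripper":0},{"dx":0,"dy":0,"dz":0,"rx":0,"ry":0.632,"rz":0,"gripper":0},{"dx":0,"dy":0,"dz":0,"rx":0,"ry":0.632,"rz":0,"gripper":0}]'
python3 -c "
from h import *
s=status.observe();print(s['tool_pos'],s['tool_rot'],s['contact_force'],s['torque'])
p,d=read_camera('wrist');save('w10',p)"
```

```text
time: 17.8
tool_pos: [0.5145, 0.175, 0.0789]
tool_rot: [-1.571, -0.006, 0.226]
contact_force: [0.2, -0.6, 14.7]
opening: 0.0139
[0.51447471 0.1750456  0.07888767] [-1.57097884 -0.0060196   0.22570472] [ 0.22901234 -0.56374671 14.69694609] [-0.04575951  0.02305995  0.05990241]
```

View pics/w10.png

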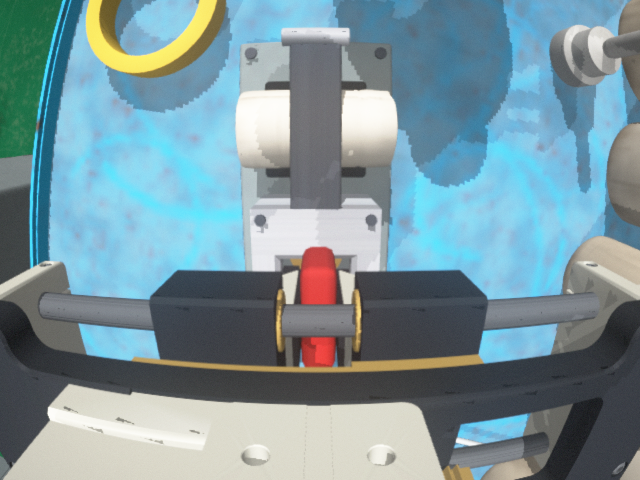

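Grip turned exactly 90° (yaw 1.797 → 0.226), with the press holding near 15 N. Now easing off, recentring x slightly.

```bash
python3 -m creep '[{"dx":-0.001,"dy":0,"dz":0,"rx":0,"ry":0,"rz":0,"gripper":0},{"dx":-0.001,"dy":-0.001,"dz":0,"rx":0,"ry":0,"rz":0,"gripper":0},{"dx":-0.001,"dy":-0.002,"dz":0,"rx":0,"ry":0,"rz":0,"gripper":0},{"dx":-0.001,"dy":-0.003,"dz":0,"rx":0,"ry":0,"rz":0,"gripper":0},{"dx":-0.001,"dy":-0.004,"dz":0,"rx":0,"ry":0,"rz":0,"gripper":0},{"dx":-0.001,"dy":-0.004,"dz":0,"rx":0,"ry":0,"rz":0,"gripper":0}]'
python3 -m creep '[{"dx":0,"dy":-0.001,"dz":0,"rx":0,"ry":0,"rz":0,"gripper":0},{"dx":0,"dy":-0.0015,"dz":0,"rx":0,"ry":0,"rz":0,"gripper":0},{"dx":0,"dy":-0.0015,"dz":0,"rx":0,"ry":0,"rz":0,"gripper":0}]'
python3 -c "
from h import *
s=status.observe();print(s['tool_pos'],s['tool_rot'],s['contact_force'],s['torque'])"
```

```text
time: 18.6
tool_pos: [0.5142, 0.175, 0.0826]
tool_rot: [-1.571, -0.008, 0.226]
contact_force: [3.8, 0.1, 8.4]
opening: 0.0141
time: 18.98
tool_pos: [0.514, 0.1749, 0.0838]
tool_rot: [-1.571, -0.007, 0.226]
contact_force: [3.1, 1.1, 7.2]
opening: 0.0142
[0.51404226 0.17490782 0.08375339] [-1.57089738 -0.00697603  0.225836  ] [3.12472008 1.12629868 7.17763063] [ 0.09367124 -0.83163724 -0.01148361]
```

```bash
python3 -m creep '[{"dx":0.0006,"dy":0,"dz":0,"rx":0,"ry":0,"rz":0,"gripper":0},{"dx":0.0006,"dy":-0.0008,"dz":0,"rx":0,"ry":0,"rz":0,"gripper":0},{"dx":0.0006,"dy":-0.0008,"dz":0,"rx":0,"ry":0,"rz":0,"gripper":0}]'
python3 -m creep '[{"dx":0,"dy":-0.0008,"dz":0,"rx":0,"ry":0,"rz":0,"gripper":0},{"dx":0,"dy":-0.0008,"dz":0,"rx":0,"ry":0,"rz":0,"gripper":0}]'
python3 -c "
from h import *
for i in range(2):
 s=status.observe();print(s['tool_pos'],s['tool_rot'],s['contact_force'],s['torque']);read_camera('side')"
```

```text
time: 19.35
tool_pos: [0.5142, 0.1749, 0.0843]
tool_rot: [-1.571, -0.006, 0.226]
contact_force: [3.1, 0.1, 7.0]
opening: 0.014
time: 19.6
tool_pos: [0.5135, 0.1748, 0.0847]
tool_rot: [-1.571, -0.004, 0.226]
contact_force: [3.3, 1.0, 5.7]
opening: 0.0136
[0.51346948 0.17482677 0.08465434] [-1.5708421  -0.00400316  0.22586882] [3.32206321 0.9788476  5.71791468] [ 0.06191637 -0.55225844 -0.00441518]
[0.51331909 0.17477207 0.08458896] [-1.57087244 -0.0036201   0.22590461] [1.84231811 0.78498003 6.0821954 ] [ 0.07123109 -0.59651287 -0.02143596]
```

```bash
python3 -m creep '[{"dx":0,"dy":-0.0006,"dz":0,"rx":0,"ry":0,"rz":0,"gripper":0},{"dx":0,"dy":-0.0006,"dz":0,"rx":0,"ry":0,"rz":0,"gripper":0}]'
python3 -m creep '[{"dx":0,"dy":-0.0006,"dz":0,"rx":0,"ry":0,"rz":0,"gripper":0},{"dx":0,"dy":-0.0006,"dz":0,"rx":0,"ry":0,"rz":0,"gripper":0}]'
python3 -c "
from h import *
for i in range(2):
 s=status.observe();print(s['tool_pos'],s['tool_rot'],s['contact_force'],s['torque']);read_camera('side')"
```

```text
time: 19.95
tool_pos: [0.5126, 0.1747, 0.0848]
tool_rot: [-1.571, -0.002, 0.226]
contact_force: [1.4, -0.1, 5.6]
opening: 0.0137
time: 20.2
tool_pos: [0.5124, 0.1746, 0.0849]
tool_rot: [-1.571, -0.001, 0.226]
contact_force: [6.4, 1.0, 0.8]
opening: 0.0137
[0.51237535 0.17459131 0.08489715] [-1.57081592e+00 -1.10521494e-03  2.25999483e-01] [6.3505761  1.02199678 0.84924107] [ 0.13248464 -1.20200336  0.04131043]
[0.51237047 0.17461517 0.08490447] [-1.57075647e+00 -1.11401934e-03  2.25957164e-01] [6.09822043 1.71537825 0.89906463] [ 0.19034018 -1.09506997  0.03003142]
```

The rise stopped at z = 0.0849 while the force fell from 5.6 to 0.8 N, so the head has seated in its notches. I'll relax the side force and then let go.

```bash
python3 -m creep '[{"dx":0.0007,"dy":0,"dz":0,"rx":0,"ry":0,"rz":0,"gripper":0},{"dx":0.0007,"dy":0,"dz":0,"rx":0,"ry":0,"rz":0,"gripper":0}]' 10
python3 -c "
from h import *
s=status.observe();print(s['tool_pos'],s['tool_rot'],s['contact_force'],s['torque'])"
python3 -m creep '[{"dx":0,"dy":0,"dz":0,"rx":0,"ry":0,"rz":0,"gripper":0.2},{"dx":0,"dy":0,"dz":0,"rx":0,"ry":0,"rz":0,"gripper":0.4},{"dx":0,"dy":0,"dz":0,"rx":0,"ry":0,"rz":0,"gripper":0.5},{"dx":0,"dy":0,"dz":0,"rx":0,"ry":0,"rz":0,"gripper":0.5}]'
python3 -c "
from h import *
p,d=read_camera('wrist');save('w11',p)"
```

```text
time: 20.55
tool_pos: [0.5123, 0.1746, 0.0849]
tool_rot: [-1.571, 0.001, 0.226]
contact_force: [2.8, -0.2, 1.8]
opening: 0.0137
[0.51226752 0.17458007 0.08486617] [-1.57084044e+00  7.34331556e-04  2.26075658e-01] [ 2.76666777 -0.17731965  1.78648774] [-0.09997293 -0.60425803  0.0274227 ]
time: 21.05
tool_pos: [0.5122, 0.1747, 0.0849]
tool_rot: [-1.571, 0.001, 0.226]
contact_force: [-0.0, 1.0, 0.3]
opening: 0.0429
```

View pics/w11.png

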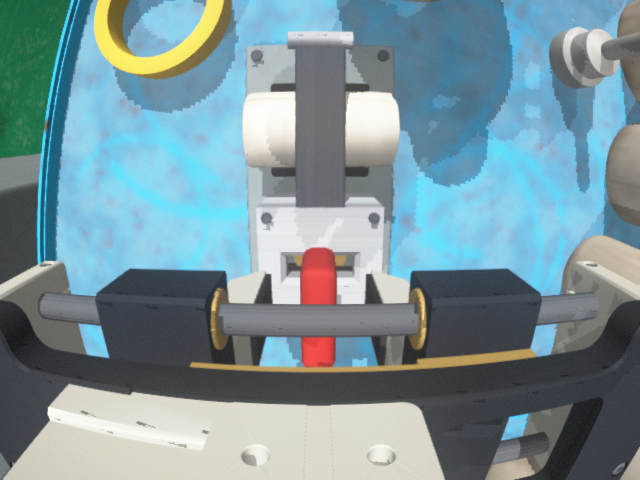

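The pin stands free at (319,305), between the open fingers. I'll lift straight off and check.

```bash
python3 -m creep '[{"dx":0,"dy":-0.01,"dz":0,"rx":0,"ry":0,"rz":0,"gripper":0.5},{"dx":0,"dy":-0.03,"dz":0,"rx":0,"ry":0,"rz":0,"gripper":0.5},{"dx":0,"dy":-0.06,"dz":0,"rx":0,"ry":0,"rz":0,"gripper":0.5},{"dx":0,"dy":-0.1,"dz":0,"rx":0,"ry":0,"rz":0,"gripper":0.5},{"dx":0,"dy":-0.13,"dz":-0.03,"rx":0,"ry":0,"rz":0,"gripper":0.5},{"dx":0,"dy":-0.13,"dz":-0.07,"rx":0,"ry":0,"rz":0,"gripper":0.5},{"dx":0,"dy":-0.13,"dz":-0.08,"rx":0,"ry":0,"rz":0,"gripper":0.5},{"dx":0,"dy":-0.13,"dz":-0.08,"rx":0,"ry":0,"rz":0,"gripper":0.5}]'
python3 - <<'E'
from h import *
s=status.observe();pos,rot=s['tool_pos'],s['tool_rot'];p,d=read_camera('wrist');q,_=read_camera('scene');r,e=read_camera('side')
h=cv2.cvtColor(p,cv2.COLOR_RGB2HSV).astype(int)
red=(((h[...,0]<8)|(h[...,0]>172))&(h[...,1]>130)&(h[...,2]>80)).astype(np.uint8)
n,l,st,c=cv2.connectedComponentsWithStats(red)
for i in range(1,n):
    if st[i,4]>150:
        v,u=np.nonzero(l==i)
        for z in(.116,): print(c[i],st[i],cv2.minAreaRect((1000*wplane(np.c_[u,v],z,pos,rot)[:,:2]).astype(np.float32)))
hh=cv2.cvtColor(r,cv2.COLOR_RGB2HSV).astype(int); m=((hh[...,0]<8)|(hh[...,0]>172))&(hh[...,1]>130)&(hh[...,2]>90);m[:240]=0;m[340:]=0;m[:,:300]=0;m[:,360:]=0
v,u=np.nonzero(m)
if len(u): o,k=rays('side',np.c_[u,v]);P=o+k*e[v,u][:,None];print('side z',np.percentile(P,[2,50,98],axis=0).round(4))
o=np.hstack([cv2.resize(p[60:300,200:440],(400,400)),cv2.resize(q[150:270,190:310],(400,400),interpolation=cv2.INTER_CUBIC)]);save('f1',o); save('f2',q)
E
```

```text
time: 22.1
tool_pos: [0.5303, 0.0966, 0.2151]
tool_rot: [-1.57, 0.0, 0.225]
contact_force: [-0.6, 0.4, -0.0]
opening: 0.0461
[317.57889734 125.59220532] [ 308   94   20   64 1052] ((511.4383239746094, 174.736572265625), (13.719844818115234, 46.26549530029297), 12.93295669555664)
side z [[0.5037 0.1534 0.1005]
 [0.5116 0.1893 0.1264]
 [0.5211 0.1967 0.1323]]
```

View pics/f1.png

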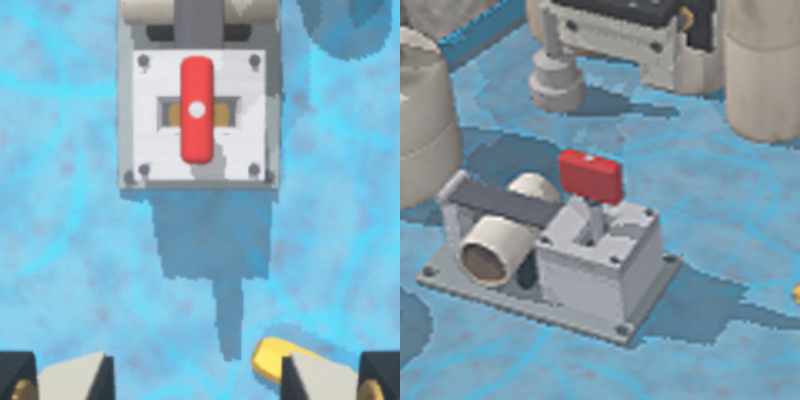

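View pics/f2.png

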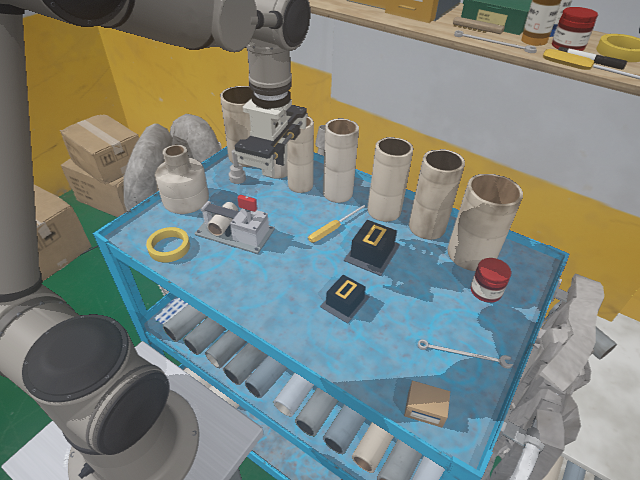

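```bash
python3 -c "
from h import *
print(robot.hand_in())"
```

```text
the job is handed in; nothing more can be done
None
```

The pin is in the clamp, turned a quarter turn clockwise and seated in its notches, and I handed the job in at about 22 s of the 64 s allowed.

- **Moves:** I took the red T-toggle pin from the smaller stand and passed its head down through the cap slot. I pressed to about 15 N measured, about 9.5 mm of spring travel. After the quarter turn I eased off until the rise stopped and the force fell to about 1 N.
- **Last checks:** In the wrist view the grip stands upright and square across the slot (grip yaw about 103°, slot about 13°), within about 1 mm of the slot's centre. In the side view its top is at about 0.129 m after allowing for that camera reading about 3 mm high. The locked height should be 0.1295 m. The tin, carton, tape roll and gauge look unmoved in the last scene picture, which I judged by eye only.
- **What went wrong:** My first grasp missed. In the camera depth the fingertips sit about 14 mm behind the reported TCP, while the stated `robot.tcp_to_tips` puts them 17 mm ahead of it. The closed tips pressed on the top of the pin with about 11 N in its stand and tilted it slightly. I corrected the height and regrasped cleanly.
- **Side load:** While easing off there was a brief side force of about 6 N on the pin, which I relaxed before letting go.

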